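# Set up the cup chuck for trimming and tighten it to the click

### The job

Set up the cup chuck for trimming: wind its jaws open with the blue knob (anticlockwise), slide every grey riser disc on the bench (two or three) fully down onto the flatted shaft, and stand the terracotta cup, upside down as it is, centred on the top disc. Then turn the knob clockwise until both jaws hold the cup and the knob's clutch slips by at least one click (a click is 15 degrees of slip), and stop there, within four clicks. Also lay the wooden trimming tool in both notches of its rest, roughly centred, and disturb nothing else on the bench.

Things in the scene. Friction and masses are not known exactly. Their poses are not given: they have to be found in the camera images.
- chuck: The fixed chuck, origin under the shaft axis on the bench, x as the shaft foot's x. Its grey plate is 20 mm thick, from x = -170 to +100 mm and y = -95 to +95 mm.
- shaft_foot (a point): Foot of the chuck's upright steel D-shaft, on its axis at the top of the grey plate, 20 mm above the bench. z up the shaft, x towards its flat (red mark on the plate that way). Shaft 20 mm diameter, flat 5 mm from the axis, 54 mm tall above the plate, top 5 mm tapered to 65 %. The knob is 125 mm away at -x, the jaws at +y and -y; both x sides are free for fingers. Position and yaw vary.
- knob_grip (a point): Point on the blue clutch knob's axis, 73 mm above the bench, to grip it at. Its grip is an upright bar 46 mm long (this point's x), 13 mm wide, 30 mm tall, top 12 mm above this point; below it a 54 mm white collar with a red pointer. Clockwise from above closes the jaws. It turns at about 0.1 N m; at about 0.3 N m the clutch slips: the bar turns on while the collar stands still.
- screw (a joint): Turn of the chuck screw and its white collar, rad: 0 jaws fully open, growing clockwise. Each rad moves each jaw 5 mm inwards. With the cup in place it stalls at about 2.3 rad; without it at 3.2. Starts between 1.5 and 2.2: too closed for the discs to pass safely.
- clutch (a joint): Slip of the blue knob against the screw in rad, 0 at the start, growing clockwise as the clutch slips; one click is 0.26 rad. It stays near 0 (below 0.1) until the jaws press. Anticlockwise the knob drives the screw rigidly (after winding back any slip), to a hard stop at screw 0.
- cup: Terracotta cup standing upside down, 62 mm outside diameter, 75 mm tall, wall 4 mm, straight sided with the top 10 mm drawn in to 50 mm. Hollow, open below (67 mm deep inside), so the shaft goes up inside it. Origin at the centre of its underside (the rim), z up.
- trimmer: Trimming tool: square wooden handle 110 x 14 x 14 mm along x with a brass neck and a steel wire loop reaching 103 mm from the origin towards +x. Origin at the centre of the handle's underside; z up.
- rest: Fixed wooden tool rest: base 120 x 56 x 10 mm and two posts at x = -40 and +40 mm (each 10 mm thick along x), each with a notch 22 mm wide for a handle lying along x; notch floor 50 mm above the bench, cheeks to 64 mm. Origin at the centre of the base's underside. The tool may lie either way round.
- disc1: Grey riser disc, may be absent: 64 mm diameter, 15 mm thick, lying flat. D-shaped bore: 22 mm diameter, flat 6 mm from the centre at +x, where a red mark is painted on top. Origin at the centre of its underside, z up. The discs are alike, any order; each fits only with its x along the shaft foot's x.
- disc2: Grey riser disc, may be absent: 64 mm diameter, 15 mm thick, lying flat. D-shaped bore: 22 mm diameter, flat 6 mm from the centre at +x, where a red mark is painted on top. Origin at the centre of its underside, z up. The discs are alike, any order; each fits only with its x along the shaft foot's x.
- disc3: Grey riser disc, may be absent: 64 mm diameter, 15 mm thick, lying flat. D-shaped bore: 22 mm diameter, flat 6 mm from the centre at +x, where a red mark is painted on top. Origin at the centre of its underside, z up. The discs are alike, any order; each fits only with its x along the shaft foot's x.
- white_vase: White glazed vase, 72 mm across, 85 mm tall. Leave alone. Origin under its centre.
- sponge: Yellow sponge block 75 x 50 x 28 mm. Leave alone. Origin under its centre.
- weight: Dark steel weight, 48 mm diameter, 35 mm tall. Leave alone. Origin under its centre.
- kidney: Flat wooden rib 85 x 50 x 8 mm. Leave alone. Origin under its centre.
- glaze_jar: Small blue jar 56 mm diameter, 75 mm tall. Leave alone. Origin under its centre.
- brush: Brush lying at the back of the bench. Leave alone.
- jaw_left: The chuck's sliding jaw at the shaft foot's +y, 50 mm wide along x, 71 mm tall above the plate: blue vee pads from 49 to 71 mm above the plate on a steel post 26 mm deep. Origin on the plate, 37.5 mm from the shaft axis when the screw reads 0; the pads then stand 35 to 41 mm from the axis and the post 48 mm. Moves with the screw.
- jaw_right: The same at -y.
Things that resemble listed ones, but are neither listed nor needed, are in the scene too. What is shaped like the disc3 but yellow is not meant.

How it is judged (in metres and radians):
On the way, in this order (a step that is already met when the one before it is completed fails the run):
1. the jaws are wound open (value of joint screw below 0.5 rad), for 0.1 s.
2. every disc present is seated fully on the shaft (horizontal distance between each of disc1, disc2, disc3 and shaft_foot below 0.004 m and z of each of disc1, disc2, disc3 in the frame of shaft_foot below 0.0335 m and angle between each of disc1, disc2, disc3's own z axis and vertical below 0.06 rad and angle between the x axis of each of disc1, disc2, disc3 and the x axis of shaft_foot, either way round below 0.17 rad and z of any of disc1, disc2, disc3 in the frame of shaft_foot below 0.0035 m), for 0.2 s.
3. the cup stands upright and centred on the top disc (all of step 2 and horizontal distance between cup and shaft_foot below 0.008 m and angle between cup's own z axis and vertical below 0.08 rad and z of cup in the frame of disc1 above 0.012 m and z of cup in the frame of disc2 above 0.012 m and z of cup in the frame of disc3 above 0.012 m and (z of cup in the frame of disc1 below 0.0185 m or z of cup in the frame of disc2 below 0.0185 m or z of cup in the frame of disc3 below 0.0185 m)), for 0.2 s.
4. the jaws hold the cup and the knob has slipped by a click (horizontal distance between cup and shaft_foot below 0.008 m and angle between cup's own z axis and vertical below 0.08 rad and z of cup in the frame of disc1 above 0.012 m and z of cup in the frame of disc2 above 0.012 m and z of cup in the frame of disc3 above 0.012 m and (z of cup in the frame of disc1 below 0.0185 m or z of cup in the frame of disc2 below 0.0185 m or z of cup in the frame of disc3 below 0.0185 m) and value of joint clutch above 0.26 rad and contact force between each of jaw_left, jaw_right and cup above 1 N), for 0.05 s.
At the end, for the whole second after the job is handed in: Discs flat on the shaft from the plate up (4 mm off axis at most, flats matched); cup upright on the top disc within 8 mm of the axis, both jaws pressing (over 1 N); clutch slipped 0.23 to 1.07 rad; tool in both notches, within 30 mm of the middle and 0.15 rad; at rest (all of step 3 and x of trimmer in the frame of rest between -0.03 and 0.03 m and y of trimmer in the frame of rest between -0.008 and 0.008 m and z of trimmer in the frame of rest between 0.045 and 0.055 m and angle between the x axis of trimmer and the x axis of rest, either way round below 0.15 rad and value of joint clutch between 0.23 and 1.07 rad and contact force between each of jaw_left, jaw_right and cup above 1 N and linear speed of each of cup, trimmer below 0.01 m/s); the robot touches nothing.
It fails at once if the knob is wound on far past the click (over 1.4 rad of slip) (value of joint clutch above 1.4 rad).
It fails at once if the cup is knocked over (angle between cup's own z axis and vertical above 0.8 rad).
It fails at once if a bystander is pushed more than 40 mm (distance of any of white_vase, sponge, weight, kidney, glaze_jar, brush from where it was at the start of the episode above 0.04 m).
Of disc1, disc2, disc3 only 2 to 3 are there at a start; the rules pass over those that are not, and their reading is None.
At some moment in a run one of disc1, disc2, disc3, trimmer may be knocked a few centimetres aside while the robot is not near it.
It also fails if it takes over 210 s, if anything falls off the work surface, if the arm or the gripper's body presses on something with over 40 N, if the wrist force passes 120 N, or if a joint passes its speed limit or range.

### The arm

A 6-joint arm with a two-finger parallel gripper is mounted at the origin on the work surface. World frame = base frame: x ahead of the robot, y to its left, z up, the work surface at z = 0. Lengths are in mm, angles in degrees, forces in N, time in s.
With the tool pointing down it reaches from about 300 to 850 mm from the base axis. Payload 4.2 kg.
Tool frame: the origin (TCP) lies midway between the tips of the shut fingers; the grasp point (between the pads) lies 19 mm behind it; z points along the fingers, y is the direction in which the jaws open and shut (so a half turn about z gives the same grasp; the last joint's range is limited). The gripper opens to 91 mm and grips with 3 to 60 N. Pads are 32 mm wide; open, the fingers measure 118 mm over their backs; the gripper's body (76 mm by 178 mm) begins 60 mm behind the grasp point.
Start: joints at [-72.594, 18.312, 89.639, -0, 72.044, -1.146], TCP at [182.952, -545.135, 213.976] pointing down, gripper open.
Joint ranges: [-177.97, 177.97], [-48.28, 115.42], [12.27, 149.76], [-77.06, 257.06], [2.81, 150.46], [-146.56, 146.56]. Speed limits (degrees/s): [147.25, 147.25, 180, 180, 180, 180].

### API

Orientations are given as [roll, pitch, yaw] about the fixed x, y, z axes, in that order (R = Rz(yaw) Ry(pitch) Rx(roll)).
In Python, from workcell import * gives the robot as it stands.
- The arm moves only by the tool arm_command, never from a script. Its argument "deltas" is text: rows parted by semicolons, each of 7 numbers parted by spaces: the shift along the tool's x, y, z in mm, then the turn, a rotation vector about the tool's x, y, z in degrees, then the finger opening in mm, from 0 to 91.2. In form: x y z wx wy wz hand; .... A call has 1 to 5 rows; each row shifts and turns the commanded pose from where the row before left it, along the tool's axes as they then stand; what a row does not reach is not made up. A row lasts 1/8 s, in which the tool goes at most 62.5 mm and 10.7 degrees, less where a joint would pass 70% of its speed; a pose out of reach is approached as far as the arm can. A call is refused whole if a number of a shift passes 62.5 or a number of a turn 10.7, either way. A call with a gripper value outside its range is refused whole. The fingers move at their own pace and stop on an object; "force" is the grip in N (left out, the last holds). Time passes only in rows, so rows that do not move let the fingers close. It gives the time, the measured TCP pose, the force and the opening at its end, in the units of the state.
- state(): the state, without advancing time (a new reading comes with each control period).
- grab_frame(name): name is "scene" or "side" or "wrist"; returns the picture (384x512x3 uint8, red, green, blue); there is no depth.
- camera_model(name): a dict with "fx", "fy", "cx", "cy" (pixels), "rvec" (rotation vector, rad) and "tvec" (3), from world to camera coordinates, as OpenCV has them; the wrist camera has in their place "mount" (4x4, takes a point from camera to tool coordinates, whose origin is the TCP and whose axes are the flange's). Camera axes: x right, y down, z forward; pixel columns grow to the right and rows downward; lengths in mm; the calibration is good to about 2 mm. The wrist camera is an equidistant fisheye: a pixel r from the principal point sees the ray r / f radians off the axis. A picture is of the moment at which its call begins: read the wrist's pose just before it. camera_model takes no time and is no camera call.
- job_done(): hands the job in, once; it reports no verdict.
The state is a dict: "time_s": time; "qpos": joint angles; "qvel": joint speeds; "effort": joint torques, N m; "ee_pos": TCP position; "ee_rot": TCP orientation; "force": force on the tool from outside, world axes, zero at the start; "torque": the same for the moment, N m; "gripper_width": finger opening in mm.
Only numpy, scipy, OpenCV 4.12 (cv2) and the standard library are available. Lean on these libraries where they do the work, as an engineer would, in place of code of your own. Each camera call takes 0.05 s, during which the arm holds its last target. There are 200 camera calls.

## Working session

There is one attempt and no reset: what is moved stays moved. The work goes in short steps, Python scripts to look and compute and a tool call to move; the robot and the scene stay as the last step left them, time stands still between calls to the robot, and variables do not carry over. Pictures are saved under pics/ and viewed, about 12 in all and at most 16, crops included, and the job is handed in when it is done.

Besides the shell and the picture viewer there is one more tool, called after "Emit:" by a JSON object that holds its "method" and its "body", one argument or row to a line. arm_command: Moves the arm, as the interface text tells. Its arguments: {"type":"object","properties":{"deltas":{"type":"string"},"force":{"type":"number"}},"required":["deltas"]}

```bash
mkdir -p pics; ls; python3 - <<'E'
from workcell import *
import cv2,numpy as np
print(state())
for n in ["scene","side","wrist"]:
    print(n,camera_model(n)); im=grab_frame(n)[:,:,::-1]; cv2.imwrite(f"pics/{n}0.png",im)
a=[cv2.imread(f"pics/{n}0.png") for n in ["scene","side"]]
for n,i in zip("ab",a): cv2.imwrite(f"pics/{n}.png",cv2.resize(i,(800,600),interpolation=cv2.INTER_CUBIC))
E
```

```text
pics
{'time_s': 0.0, 'qpos': array([-7.25932347e+01,  1.83523695e+01,  8.97058751e+01, -1.62400890e-03,
        7.20415544e+01, -1.14701810e+00]), 'qvel': array([-0.02686229,  0.0853184 , -0.06972923,  0.09868376,  0.03348896,
       -0.01826262]), 'effort': array([ 8.90605643e-04, -4.12455618e+01, -2.31973583e+01,  7.27407122e-02,
        4.56483406e-02, -1.58788826e-04]), 'ee_pos': array([ 182.79767422, -544.65525971,  213.11655436]), 'ee_rot': array([-1.79900190e+02, -4.54062373e-04,  1.85542851e+01]), 'force': array([0.17202626, 0.42111752, 0.67911492]), 'torque': array([-0.02834035, -0.0152302 ,  0.01976538]), 'gripper_width': 91.05261541332658}
scene {'fx': 392.7438161131283, 'fy': 392.7438161131283, 'cx': 248.70903449688132, 'cy': 195.30629663962648, 'rvec': array([ 2.22328989,  0.71755436, -0.28436556]), 'tvec': array([-408.06980854, -175.50923756, 1560.58074251])}
side {'fx': 445.5216870915527, 'fy': 445.5216870915527, 'cx': 250.81513069538528, 'cy': 198.85366349427287, 'rvec': array([ 0.77348021, -2.60864748,  1.09400133]), 'tvec': array([ 447.05918818,  272.19547188, 1380.0884131 ])}
wrist {'fx': 297.3186396354542, 'fy': 297.3186396354542, 'cx': 256.3501619942977, 'cy': 193.4698456744813, 'mount': array([[ 1.72695423e-04, -9.59909869e-01, -2.80308783e-01,
         7.95256356e+01],
       [ 9.99999916e-01,  6.13168730e-05,  4.06111916e-04,
        -5.00986422e-01],
       [-3.72643178e-04, -2.80308830e-01,  9.59909798e-01,
        -1.70429772e+02],
       [ 0.00000000e+00,  0.00000000e+00,  0.00000000e+00,
         1.00000000e+00]])}
```

View pics/a.png

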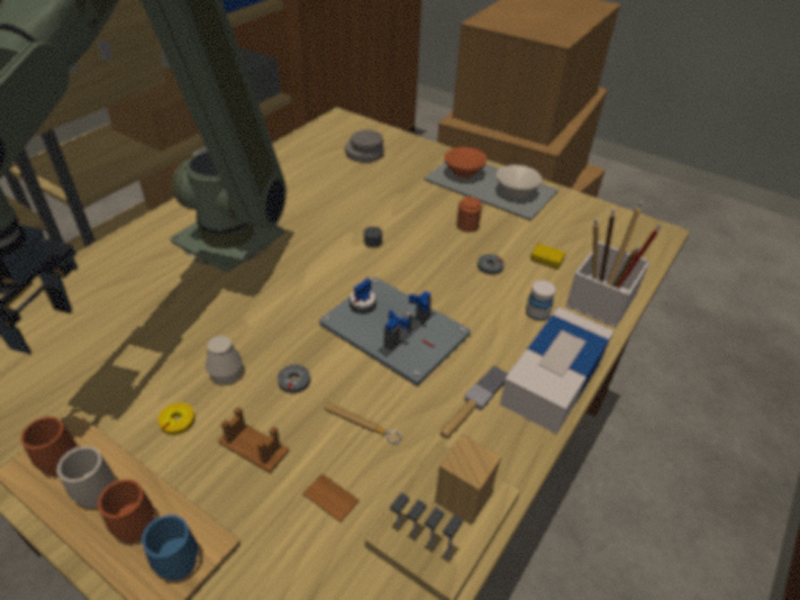

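View pics/b.png

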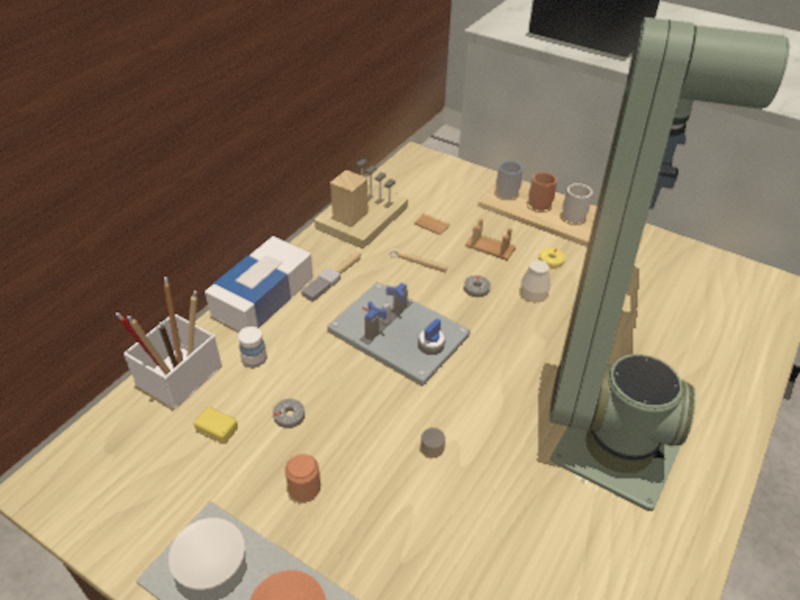

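The scene view (800x600) shows the chuck plate with corners near (320,323), (372,279), (469,331) and (418,380), with the knob at (362,290). Grey discs are at (293,378) and (490,264), the cup at (469,214), the trimmer at (327,405)-(395,437) and the rest at (253,450). The side view shows the same two discs at (477,286) and (289,413), the cup at (303,477) and no third disc.

```bash
cat > h.py <<'E'
from workcell import *
import cv2,numpy as np
from scipy.spatial.transform import Rotation as R
def ray(name,px,st=None):
    """px full-res pixel -> origin, dir (world)"""
    m=camera_model(name); d=np.array([(px[0]-m['cx'])/m['fx'],(px[1]-m['cy'])/m['fy']])
    if name=='wrist':
        st=st or state(); th=np.hypot(*d); v=np.r_[d/max(th,1e-9)*np.sin(th),np.cos(th)]
        T=np.eye(4);T[:3,:3]=R.from_euler('xyz',st['ee_rot'],degrees=True).as_matrix();T[:3,3]=st['ee_pos'];T=T@m['mount']
        return T[:3,3],T[:3,:3]@v
    Rm=cv2.Rodrigues(m['rvec'])[0]; return -Rm.T@m['tvec'],Rm.T@np.r_[d,1]
def onz(name,px,z,st=None):
    o,d=ray(name,px,st); return (o+d*(z-o[2])/d[2])[:2]
def snap(name,fn,box=None,scale=None):
    """save picture crop; returns state"""
    st=state(); im=grab_frame(name)[:,:,::-1]
    x0,y0,x1,y1=box or (0,0,512,384); c=im[y0:y1,x0:x1]; s=scale or min(800/(x1-x0),600/(y1-y0))
    cv2.imwrite('pics/'+fn,cv2.resize(c,None,fx=s,fy=s,interpolation=cv2.INTER_CUBIC)); return st
def delta(st,pos,rot):
    """total tool-frame shift (mm) and rotation vector deg to pose"""
    A=R.from_euler('xyz',st['ee_rot'],degrees=True);B=R.from_euler('xyz',rot,degrees=True)
    return A.inv().apply(np.array(pos)-st['ee_pos']),np.degrees((A.inv()*B).as_rotvec())
def proj_wrist(P,st):
    m=camera_model('wrist');T=np.eye(4);T[:3,:3]=R.from_euler('xyz',st['ee_rot'],degrees=True).as_matrix();T[:3,3]=st['ee_pos'];T=T@m['mount']
    p=T[:3,:3].T@(np.array(P)-T[:3,3]);r=np.hypot(p[0],p[1]);th=np.arctan2(r,p[2]);return m['cx']+m['fx']*th*p[0]/r,m['cy']+m['fy']*th*p[1]/r
E
python3 - <<'E'
from h import *
k=.64
S={'A':(293,376,15),'Ared':(291,384,15),'B':(490,263,15),'Bred':(480,269,15),'cup':(470,207,75),'trim-':(328,405,10),'trim+':(383,432,10),'knob':(362,286,85),
'c0':(320,322,20),'c1':(374,279,20),'c2':(469,330,20),'c3':(418,379,20),'red':(428,343,20),'restPostA':(233,425,50),'restPostB':(269,443,50),'yel':(176,417,15),'vase':(220,343,85)}
D={'A':(477,285,15),'Ared':(478,279,15),'B':(289,412,15),'Bred':(279,414,15),'cup':(302,464,75),'trim-':(446,268,10),'trim+':(405,256,10),'knob':(433,327,85),
'c0':(469,331,20),'c1':(421,377,20),'c2':(329,325,20),'c3':(380,286,20),'red':(380,309,20),'restPostB':(477,232,50),'restPostA':(507,240,50),'yel':(552,257,15),'vase':(540,265,85)}
for n in S:
    print(n,*[onz(c,(Q[n][0]*k,Q[n][1]*k),Q[n][2]).round(0) for c,Q in (('scene',S),('side',D)) if n in Q])
E
```

```text
A [ 453. -260.] [ 450. -255.]
Ared [ 463. -278.] [ 458. -276.]
B [596. 287.] [591. 295.]
Bred [588. 252.] [605. 310.]
cup [477. 385.] [465. 406.]
trim- [ 551. -272.] [ 547. -274.]
trim+ [ 671. -260.] [ 657. -256.]
knob [448. -28.] [437. -14.]
c0 [ 401. -116.] [ 391. -104.]
c1 [410.  67.] [412.  72.]
c2 [671.  53.] [667.  55.]
c3 [ 658. -125.] [ 642. -118.]
red [621. -31.] [599. -52.]
restPostA [ 466. -427.] [ 451. -411.]
restPostB [ 542. -417.] [ 529. -398.]
yel [ 346. -461.] [ 340. -454.]
vase [ 331. -322.] [ 328. -328.]
```

The plate's yaw comes out near -3.5°, with the shaft at about (566,-29) and the knob at about (442,-21). I'll move above the chuck and look with the wrist camera.

Emit:
{"method": "arm_command", "body": {
  "deltas": "0 0 0 0 0 -10.2 91; 0 0 0 0 0 -10.2 91; 0 0 0 0 0 -10.2 91; 0 0 0 0 0 -10.2 91; 0 0 0 0 0 -10.2 91"
}}

```text
time_s: 0.78
ee_pos: [182.9, -544.9, 213.6]
ee_rot: [-180.0, -0.0, 69.9]
force: [-0.3, 0.3, 0.2]
gripper_width: 91.2
```

Emit:
{"method": "arm_command", "body": {
  "deltas": "0 0 0 0 0 -10.2 91; 0 0 0 0 0 -10.2 91; 52 32 0 0 0 0 91; 52 32 0 0 0 0 91; 52 32 0 0 0 0 91"
}}

```text
time_s: 1.4
ee_pos: [279.7, -387.6, 213.7]
ee_rot: [180.0, -0.0, 89.9]
force: [1.5, -0.1, 1.0]
gripper_width: 91.1
```

Emit:
{"method": "arm_command", "body": {
  "deltas": "52 32 0 0 0 0 91; 52 32 0 0 0 0 91; 52 32 0 0 0 0 91; 52 32 0 0 0 0 91; 52 32 0 0 0 0 91"
}}

```text
time_s: 2.02
ee_pos: [440.0, -127.5, 213.9]
ee_rot: [180.0, 0.0, 90.0]
force: [0.5, -0.3, -0.0]
gripper_width: 91.0
```

Emit:
{"method": "arm_command", "body": {
  "deltas": "52 32 0 0 0 0 91; 52 32 0 0 0 0 91; 0 0 0 0 0 0 91; 0 0 0 0 0 0 91"
}}

```text
time_s: 2.52
ee_pos: [502.8, -25.6, 213.5]
ee_rot: [-179.9, 0.0, 90.0]
force: [0.1, 0.4, -1.0]
gripper_width: 91.0
```

```bash
python3 - <<'E'
from h import *
st=snap('wrist','w1.png');print(st['ee_pos'],st['ee_rot'],st['force'])
import json;json.dump({k:np.array(v).tolist() for k,v in st.items()},open('w1.json','w'))
E
```

```text
[502.80725786 -25.57984544 213.52963441] [-1.79919333e+02  3.58395790e-02  8.99992896e+01] [ 0.14718625  0.40617985 -1.00203241]
```

View pics/w1.png

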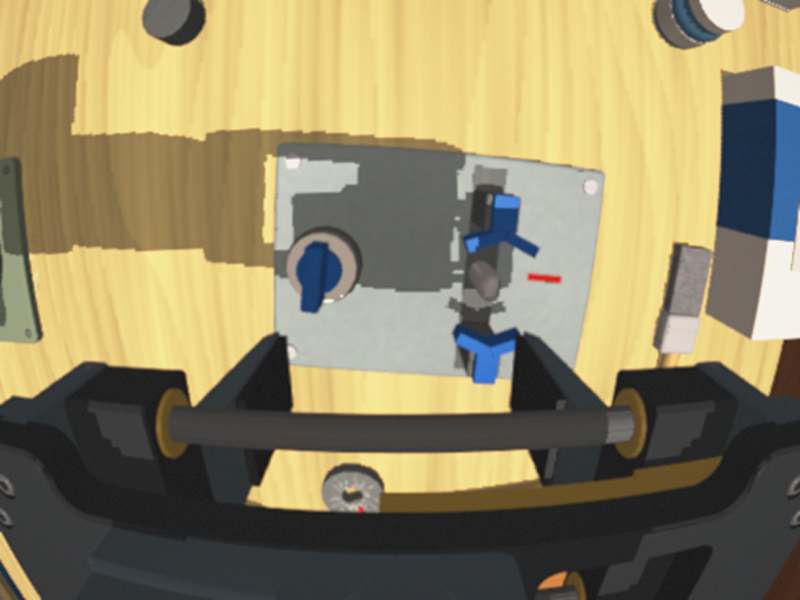

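The wrist view (800x600) shows the knob bar from about (318,243) to (312,308) on a collar centred near (323,266). The shaft runs from its foot near (480,268) to its top near (487,288). The plate's red mark spans (528,277)-(561,280). I'll enlarge this to get exact pixels.

```bash
python3 - <<'E'
from h import *
im=cv2.imread('pics/w1.png'); im=grab_frame('wrist')[:,:,::-1]
c=im[85:250,170:390]; c=cv2.resize(c,None,fx=3.6,fy=3.6,interpolation=cv2.INTER_CUBIC)
cv2.imwrite('pics/w1c.png',c); print(c.shape)
E
```

```text
(594, 792, 3)
```

View pics/w1c.png

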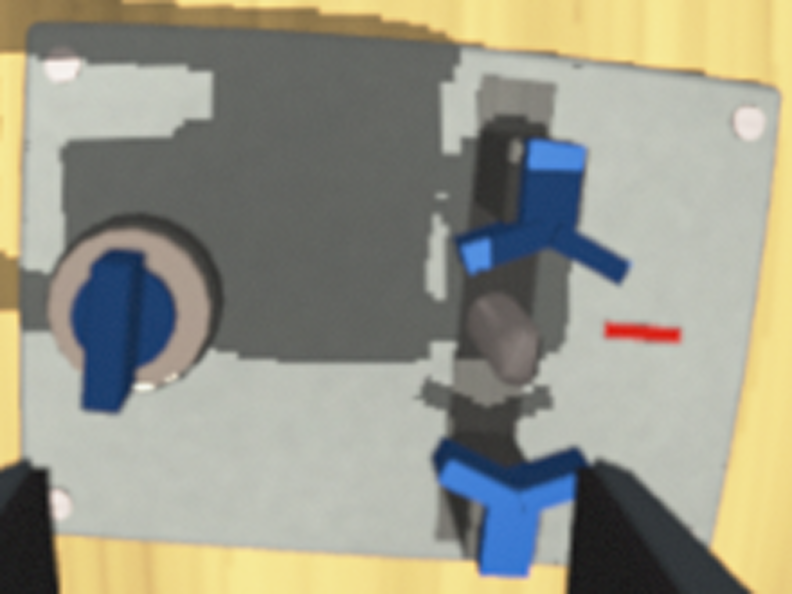

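The crop shows the shaft foot near (490,305), its top near (518,366), the red mark spanning (605,329)-(681,335), the knob collar centred at (133,308) and the bar top from (113,258) to (100,410).

```bash
python3 - <<'E'
from h import *
import json;st=json.load(open('w1.json'))
f=lambda p,z:onz('wrist',(170+p[0]/3.6,85+p[1]/3.6),z,st).round(1)
for n,p,z in [('c1',(28,24),20),('c2',(779,88),20),('red0',(605,330),20.),('red1',(681,335),20),('shafttop',(519,367),74),('foot',(488,303),20),('collar',(132,306),55),('collar',(132,306),50),('bar0',(112,258),85),('bar1',(101,410),85),('jawT',(555,185),91),('jawB',(510,530),91),('vT',(550,235),91),('vB',(512,497),91)]: print(n,z,f(p,z))
g=lambda p,z:onz('wrist',(p[0]*.64,p[1]*.64),z,st).round(1)
print('discA',g((351,492),15),g((361,510),15))
E
```

```text
c1 20 [405.8  78.3]
c2 20 [669.7  60.6]
red0 20.0 [607.7 -29.5]
red1 20 [637.  -31.1]
shafttop 74 [565.8 -28.9]
foot 20 [564.4 -20.2]
collar 55 [445.9 -14.1]
collar 50 [445.1 -15.1]
bar0 85 [445.8   6.2]
bar1 85 [440.4 -39.2]
jawT 91 [570.4  28.1]
jawB 91 [562.7 -75.2]
vT 91 [569.5  14. ]
vB 91 [562.6 -64.4]
discA [ 452.5 -253.1] [ 461.6 -277.8]
```

Emit:
{"method": "arm_command", "body": {
  "deltas": "4 -30 30 0 0 3.5 91; 3.5 -30 30 0 0 3.3 91; 0 0 40 0 0 0 91; 0 0 40 0 0 0 91; 0 0 13 0 0 0 91",
  "force": 15
}}

```text
time_s: 3.25
ee_pos: [441.7, -17.1, 59.5]
ee_rot: [-179.8, 0.0, 83.0]
force: [-0.1, -0.4, 0.4]
gripper_width: 90.6
```

Emit:
{"method": "arm_command", "body": {
  "deltas": "0 0 0 0 0 0 40; 0 0 0 0 0 0 25; 0 0 0 0 0 0 10; 0 0 0 0 0 0 10; 0 0 0 0 0 0 10",
  "force": 15
}}

```text
time_s: 3.88
ee_pos: [443.9, -16.0, 61.2]
ee_rot: [180.0, 0.0, 83.2]
force: [0.7, -0.6, -0.0]
gripper_width: 43.7
```

```bash
python3 - <<'E'
from h import *
s=state();print(s['ee_pos'],s['ee_rot'],s['force'],s['torque'],s['gripper_width'])
E
```

```text
[443.85089948 -16.00183771  61.24392382] [1.79959921e+02 4.24692094e-03 8.31631711e+01] [ 0.70318369 -0.55437502 -0.03442348] [-0.05095004 -0.04758031 -0.01228141] 43.72646148987843
```

Emit:
{"method": "arm_command", "body": {
  "deltas": "0 0 0 0 0 0 10; 0 0 0 0 0 0 10; 0 0 0 0 0 0 10; 0 0 0 0 0 0 10; 0 0 0 0 0 0 10",
  "force": 15
}}

```text
time_s: 4.5
ee_pos: [442.4, -15.9, 60.8]
ee_rot: [-179.8, 0.0, 83.1]
force: [-5.0, 0.8, 3.7]
gripper_width: 12.7
```

Emit:
{"method": "arm_command", "body": {
  "deltas": "0 0 0 0 0 0 10; 0 0 0 0 0 0 10",
  "force": 30
}}

```text
time_s: 4.75
ee_pos: [442.4, -15.9, 60.8]
ee_rot: [-179.9, 0.0, 83.1]
force: [-5.2, 0.7, 4.6]
gripper_width: 12.8
```

```bash
python3 - <<'E'
from h import *
s=state();print(s['ee_pos'],s['ee_rot'],s['force'],s['torque'],s['gripper_width'])
E
```

```text
[442.40182899 -15.9040002   60.77797719] [-1.79850195e+02  5.15787996e-03  8.31437180e+01] [-5.15255944  0.70429752  4.59802804] [ 0.12013806  0.90469086 -0.03629346] 12.806829701913584
```

Emit:
{"method": "arm_command", "body": {
  "deltas": "0 0 0 0 0 -8 10; 0 0 0 0 0 -8 10; 0 0 0 0 0 -8 10; 0 0 0 0 0 -8 10; 0 0 0 0 0 -8 10"
}}

```text
time_s: 5.38
ee_pos: [440.7, -16.2, 60.7]
ee_rot: [-179.7, -0.2, 123.4]
force: [-8.6, -1.7, 9.5]
gripper_width: 13.2
```

Emit:
{"method": "arm_command", "body": {
  "deltas": "0 0 0 0 0 -8 10; 0 0 0 0 0 -8 10; 0 0 0 0 0 -8 10; 0 0 0 0 0 -8 10; 0 0 0 0 0 -8 10"
}}

```text
time_s: 6.0
ee_pos: [439.8, -17.5, 60.7]
ee_rot: [-179.7, -0.4, 163.5]
force: [-10.8, -6.4, 10.6]
gripper_width: 13.1
```

```bash
python3 - <<'E'
from h import *
s=state();print(s['ee_pos'],s['ee_rot'],s['force'],s['torque'],s['gripper_width'])
E
```

```text
[439.77537584 -17.50370292  60.70151227] [-179.70426532   -0.39664257  163.52080359] [-10.78616408  -6.43995677  10.56793409] [-1.36753143  1.83774949 -0.12845884] 13.099599204374698
```

Emit:
{"method": "arm_command", "body": {
  "deltas": "1.6 -1.5 0 0 0 0 10; 0 0 0 0 0 -7 10; 0 0 0 0 0 -7 10; 0 0 0 0 0 -7 10; 0 0 0 0 0 0 10"
}}

```text
time_s: 6.62
ee_pos: [440.1, -18.1, 60.7]
ee_rot: [-179.9, -0.2, -176.0]
force: [-6.0, -5.6, 4.1]
gripper_width: 15.2
```

```bash
python3 - <<'E'
from h import *
s=state();print(s['ee_pos'],s['ee_rot'],s['force'],s['torque'],s['gripper_width'],s['qpos'])
E
```

```text
[440.05508547 -18.09989467  60.71543869] [-179.93783977   -0.1970355  -175.9959235 ] [-5.95283036 -5.55239629  4.07790909] [-1.01416189  0.99591355 -1.16366785] 15.229987219422812 [ -3.7842162   16.10265378 118.86088336  -0.12437386  45.22332483
 -97.70065346]
```

Emit:
{"method": "arm_command", "body": {
  "deltas": "0 0 0 0 0 4 10; 0 0 0 0 0 4 10; 0 0 0 0 0 3 10; 0 0 0 0 0 0 10"
}}

```text
time_s: 7.12
ee_pos: [440.4, -18.1, 60.7]
ee_rot: [-179.9, -0.1, 173.2]
force: [-5.1, -4.3, 2.9]
gripper_width: 13.0
```

```bash
python3 - <<'E'
from h import *
s=state();print(s['ee_pos'],s['ee_rot'],s['force'],s['torque'],s['gripper_width'])
E
```

```text
[440.4430658  -18.08010635  60.69110144] [-1.79861842e+02 -1.35768915e-01  1.73198913e+02] [-5.05765842 -4.33075247  2.93936348] [-0.68258602  0.83551331 -0.03777977] 12.97876253158742
```

The knob hit its stop: the bar sits at 173.2° with the screw at 0, so it started near 1.57 rad. The knob axis measures about (440.2,-18.2). Next I release and go to disc A.

Emit:
{"method": "arm_command", "body": {
  "deltas": "0 0 0 0 0 0 91; 0 0 0 0 0 0 91; 0 0 0 0 0 0 91; 0 0 -50 0 0 0 91; 0 0 -50 0 0 0 91"
}}

```text
time_s: 7.75
ee_pos: [441.7, -16.9, 161.8]
ee_rot: [-180.0, -0.0, 173.2]
force: [0.4, -0.3, -0.7]
gripper_width: 60.0
```

Emit:
{"method": "arm_command", "body": {
  "deltas": "0 0 0 0 0 10.3 91; 0 0 0 0 0 10.3 91; 0 0 0 0 0 10.3 91; 0 0 0 0 0 10.3 91; 0 0 0 0 0 10.3 91"
}}

```text
time_s: 8.38
ee_pos: [442.0, -16.9, 161.0]
ee_rot: [180.0, 0.0, 121.3]
force: [0.0, -0.5, -0.2]
gripper_width: 90.9
```

Emit:
{"method": "arm_command", "body": {
  "deltas": "0 0 0 0 0 10.3 91; 0 0 0 0 0 10.3 91; 0 0 0 0 0 10.3 91; 0 0 0 0 0 10.3 91; 0 0 0 0 0 10.3 91"
}}

```text
time_s: 9.0
ee_pos: [442.0, -16.9, 161.0]
ee_rot: [180.0, -0.0, 69.8]
force: [0.2, -0.3, 0.4]
gripper_width: 91.0
```

Emit:
{"method": "arm_command", "body": {
  "deltas": "0 0 0 0 0 10.3 91; 0 0 0 0 0 10.3 91; 0 0 0 0 0 10.3 91; 0 0 0 0 0 10.3 91; 0 0 0 0 0 10 91"
}}

```text
time_s: 9.62
ee_pos: [442.0, -16.9, 160.9]
ee_rot: [180.0, -0.0, 18.6]
force: [-0.2, -0.2, 0.7]
gripper_width: 90.9
```

Emit:
{"method": "arm_command", "body": {
  "deltas": "-13.2 45.6 0 0 0 0 91; -13.2 45.6 0 0 0 0 91; -13.2 45.6 0 0 0 0 91; -13.2 45.6 0 0 0 0 91; -13.2 45.6 0 0 0 0 91"
}}

```text
time_s: 10.25
ee_pos: [453.6, -255.7, 161.0]
ee_rot: [180.0, -0.0, 19.0]
force: [0.8, -0.0, 0.1]
gripper_width: 91.1
```

Emit:
{"method": "arm_command", "body": {
  "deltas": "0 0 0 0 0 0 91; 0 0 0 0 0 0 91; 0 0 0 0 0 0 91"
}}

```text
time_s: 10.62
ee_pos: [453.3, -252.9, 160.9]
ee_rot: [-180.0, 0.0, 19.0]
force: [-0.0, 0.4, -0.9]
gripper_width: 91.0
```

```bash
python3 - <<'E'
from h import *
st=snap('wrist','w2.png');print(st['ee_pos'],st['ee_rot'],st['time_s'])
import json;json.dump({k:np.array(v).tolist() for k,v in st.items()},open('w2.json','w'))
E
```

```text
[ 453.28487362 -252.91816894  160.93915283] [-1.79981396e+02  1.57605070e-03  1.90275830e+01] 10.625
```

View pics/w2.png

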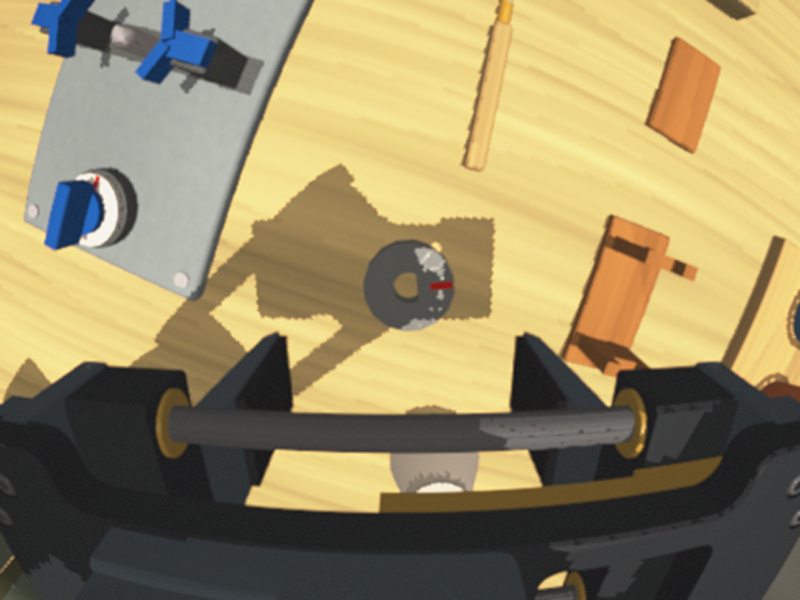

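The disc centre is at (410,285), its red mark at (441,286) lies along tool +y so the tool is already aligned, and the vase is well behind. The trimmer handle runs from (475,165) to (503,22) and the rest base from (640,226) to (592,365).

```bash
python3 - <<'E'
from h import *
import json;st=json.load(open('w2.json'))
g=lambda p,z:onz('wrist',(p[0]*.64,p[1]*.64),z,st)
c=g((409,285.5),15);m=g((441,286),15);d=m-c
print('disc',c.round(1),g((407,285.5),15).round(1),np.degrees(np.arctan2(d[1],d[0])), 'width',np.linalg.norm(g((364,285),12)-g((454,285),12)))
print('delta tool',delta(st,[*c,4],[180,0,19])[0].round(1))
for n,p,z in [('tr end',(475,167),10),('tr neck',(505,22),14),('rest c',(614,215),10),('rest c',(668,237),10),('rest c',(564,358),10),('notchA',(640,243),64),('notchB',(607,352),64)]: print(n,g(p,z).round(1))
E
```

```text
disc [ 454.5 -258.3] [ 454.1 -257. ] -71.811085246061 width 64.01153421154079
delta tool [ -0.6   5.6 156.9]
tr end [ 547.9 -274. ]
tr neck [ 654.2 -259.2]
rest c [ 555.1 -384.9]
rest c [ 558.2 -437.6]
rest c [ 438.4 -393.3]
notchA [ 541.4 -383.4]
notchB [ 466.8 -393.6]
```

Emit:
{"method": "arm_command", "body": {
  "deltas": "-0.5 5 50 0 0 0 91; 0 0 50 0 0 0 91; 0 0 40 0 0 0 91; 0 0 16 0 0 0 91; 0 0 0 0 0 0 91",
  "force": 25
}}

```text
time_s: 11.3
ee_pos: [453.8, -257.7, 4.0]
ee_rot: [-179.9, 0.1, 19.0]
force: [-0.7, 0.2, -0.3]
gripper_width: 91.1
```

Emit:
{"method": "arm_command", "body": {
  "deltas": "0 0 0 0 0 0 60; 0 0 0 0 0 0 60; 0 0 0 0 0 0 60; 0 0 0 0 0 0 60; 0 0 0 0 0 0 60"
}}

```text
time_s: 11.92
ee_pos: [454.9, -259.1, 5.8]
ee_rot: [179.9, -0.1, 18.9]
force: [0.0, 1.6, 6.2]
gripper_width: 64.3
```

```bash
python3 - <<'E'
from h import *
s=state();print(s['ee_pos'],s['ee_rot'],s['force'],s['torque'],s['gripper_width'])
E
```

```text
[ 454.90436598 -259.14667944    5.81208576] [ 1.79944922e+02 -5.62189457e-02  1.89420544e+01] [0.04393879 1.55435721 6.15872072] [0.21722514 0.06500145 0.05494491] 64.29822034945319
```

Emit:
{"method": "arm_command", "body": {
  "deltas": "0 0 -25 0 0 0 60; 0 0 -50 0 0 0 60; 0 0 -50 0 0 -9.7 60; 0 0 0 0 0 -9.7 60; 0 0 0 0 0 -9.7 60",
  "force": 30
}}

```text
time_s: 12.55
ee_pos: [454.5, -259.1, 130.7]
ee_rot: [179.9, -0.0, 48.4]
force: [0.9, -0.9, 0.1]
gripper_width: 64.3
```

Emit:
{"method": "arm_command", "body": {
  "deltas": "0 0 0 0 0 -9.7 60; 0 0 0 0 0 -9.7 60; 0 0 0 0 0 -9.7 60; 0 0 0 0 0 -9.9 60; 0 0 0 0 0 0 60"
}}

```text
time_s: 13.18
ee_pos: [454.2, -258.9, 129.7]
ee_rot: [-180.0, -0.0, 86.9]
force: [0.4, 0.2, -0.7]
gripper_width: 64.3
```

Emit:
{"method": "arm_command", "body": {
  "deltas": "40 16.5 0 0 0 0 60; 40 16.5 0 0 0 0 60; 40 16.5 0 0 0 0 60; 40 16.5 0 0 0 0 60; 40 16.5 0 0 0 0 60"
}}

```text
time_s: 13.8
ee_pos: [547.6, -62.2, 129.9]
ee_rot: [180.0, 0.0, 86.9]
force: [0.9, -0.1, -0.2]
gripper_width: 64.6
```

Emit:
{"method": "arm_command", "body": {
  "deltas": "37 15.5 0 0 0 0 60; 0 0 0 0 0 0 60; 0 0 0 0 0 0 60; 0 0 0 0 0 0 60"
}}

```text
time_s: 14.3
ee_pos: [564.0, -28.3, 129.9]
ee_rot: [-180.0, 0.0, 86.9]
force: [1.4, -0.4, -1.0]
gripper_width: 64.4
```

```bash
python3 - <<'E'
from h import *
st=snap('wrist','w3.png',(130,60,400,262));print(st['ee_pos'],st['ee_rot'],st['time_s'],st['gripper_width'])
import json;json.dump({k:np.array(v).tolist() for k,v in st.items()},open('w3.json','w'))
print([proj_wrist(P,st) for P in [(565.2,-27.3,74),(455,-259,15)]])
E
```

```text
[563.97717192 -28.26611431 129.87805648] [-1.79970549e+02  2.02735501e-02  8.69338091e+01] 14.3 64.43113572240762
[(np.float64(257.8382095161675), np.float64(208.58424442678205)), (np.float64(186.70100265871326), np.float64(354.75006587437395))]
```

View pics/w3.png

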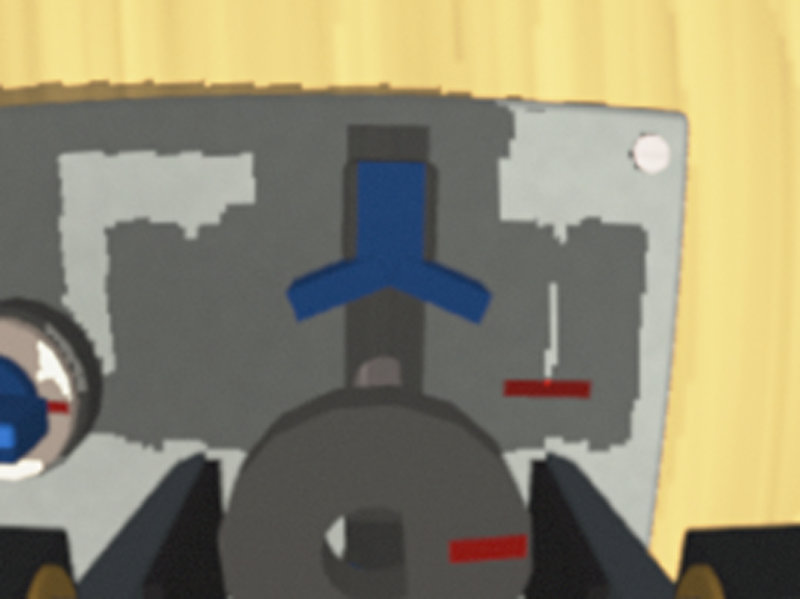

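The held disc's mark runs (450,552)-(527,545) and the chuck's mark (503,387)-(591,389), with the jaw apex at (392,268).

```bash
python3 - <<'E'
from h import *
import json;st=json.load(open('w3.json'));k=800/270
g=lambda p,z:onz('wrist',(130+p[0]/k,60+p[1]/k),z,st)
ang=lambda a,b,z:np.degrees(np.arctan2(*(g(b,z)-g(a,z))[::-1]))
print('chuck mark',g((503,387),20),g((591,389),20),ang((503,387),(591,389),20))
print('disc mark',g((450,552),139),g((527,545),139),ang((450,552),(527,545),139))
print('corner',g((686,115),20),'top edge',ang((300,95),(686,113),20))
print('jaw bar axis',ang((391.5,165),(391.5,250),91)-90, g((391.5,205),91), 'tips',ang((295,305),(483,307),91))
print('shaft side foot? ',g((380,390),74))
print('knob pointer',g((57,407),55))
print('disc edges',g((222,540),132),g((529,540),132))
E
```

```text
chuck mark [606.70081286 -29.67028545] [636.91990884 -31.93881029] -4.293098786425996
disc mark [579.38431761 -29.63173219] [595.28226099 -29.13229324] 1.7993733659429068
corner [670.31870053  59.40797305] top edge -4.021720160240256
jaw bar axis -182.8990103121439 [571.50192989  37.00190078] tips -3.601307541855536
shaft side foot?  [566.26202556 -13.12914368]
knob pointer [467.61218302 -18.64152181]
disc edges [531.46262951 -27.99502718] [596.86646452 -31.46783182]
```

Emit:
{"method": "arm_command", "body": {
  "deltas": "0 0 0 0 0 3.5 60; 1 1.4 0 0 0 0 60; 0 0 20 0 0 0 60; 0 0 25 0 0 0 60; 0 0 0 0 0 0 60"
}}

```text
time_s: 14.98
ee_pos: [564.5, -26.7, 83.4]
ee_rot: [-179.7, 0.0, 83.6]
force: [-0.6, 0.1, -0.4]
gripper_width: 64.4
```

Emit:
{"method": "arm_command", "body": {
  "deltas": "0 0 4 0 0 0 60; 0 0 4 0 0 0 60; 0 0 4 0 0 0 60; 0 0 0 0 0 0 60"
}}

```text
time_s: 15.48
ee_pos: [566.1, -26.4, 72.9]
ee_rot: [180.0, -0.0, 83.6]
force: [-1.3, -0.6, -0.9]
gripper_width: 64.6
```

```bash
python3 - <<'E'
from h import *
s=state();print(s['ee_pos'],s['ee_rot'],s['force'],s['torque'],s['gripper_width'])
snap('wrist','w4.png',(150,150,370,262))
E
```

```text
[566.07259201 -26.41926606  72.87771217] [ 1.79993914e+02 -3.12534146e-03  8.35513338e+01] [-1.32626904 -0.60918033 -0.86100994] [ 0.02747315 -0.1183748   0.01497733] 64.60741160172161
```

Emit:
{"method": "arm_command", "body": {
  "deltas": "0 0 4 0 0 0 60; 0 0 4 0 0 0 60; 0 0 4 0 0 0 60; 0 0 0 0 0 0 60"
}}

```text
time_s: 16.02
ee_pos: [566.1, -26.4, 60.5]
ee_rot: [-180.0, -0.0, 83.5]
force: [-0.7, 1.3, -0.9]
gripper_width: 64.2
```

```bash
python3 - <<'E'
from h import *
s=state();print(s['ee_pos'],s['ee_rot'],s['force'],s['torque'],s['gripper_width'])
E
```

```text
[566.05858585 -26.38619037  60.51452534] [-1.79988530e+02 -7.73364788e-03  8.35469096e+01] [-0.67720298  1.29660484 -0.88286925] [ 0.20885972 -0.23933415 -0.06849739] 64.19756188948706
```

Emit:
{"method": "arm_command", "body": {
  "deltas": "0 0 7 0 0 0 60; 0 0 7 0 0 0 60; 0 0 7 0 0 0 60; 0 0 7 0 0 0 60; 0 0 5 0 0 0 60"
}}

```text
time_s: 16.65
ee_pos: [566.1, -26.4, 27.4]
ee_rot: [-180.0, -0.0, 83.5]
force: [1.1, 2.5, -0.8]
gripper_width: 64.3
```

Emit:
{"method": "arm_command", "body": {
  "deltas": "0 0 1 0 0 0 60; 0 0 1 0 0 0 60; 0 0 0 0 0 0 60"
}}

```text
time_s: 17.02
ee_pos: [566.1, -26.4, 26.0]
ee_rot: [180.0, -0.0, 83.5]
force: [1.1, 2.1, -0.7]
gripper_width: 64.4
```

```bash
python3 - <<'E'
from h import *
s=state();print(s['ee_pos'],s['ee_rot'],s['force'],s['torque'],s['gripper_width'])
E
```

```text
[566.08136644 -26.42072591  25.95073155] [ 1.79989742e+02 -5.75204314e-03  8.35442820e+01] [ 1.13470169  2.14349387 -0.735236  ] [ 0.43110777 -0.23825561  0.04376463] 64.42182986433369
```

Emit:
{"method": "arm_command", "body": {
  "deltas": "0 0 1 0 0 0 60; 0 0 1 0 0 0 60; 0 0 0 0 0 0 60"
}}

```text
time_s: 17.4
ee_pos: [566.1, -26.4, 25.8]
ee_rot: [180.0, -0.0, 83.5]
force: [-3.0, 2.4, 11.6]
gripper_width: 64.2
```

Emit:
{"method": "arm_command", "body": {
  "deltas": "0 0 0 0 0 0 80; 0 0 0 0 0 0 91; 0 0 0 0 0 0 91; 0 0 0 0 0 0 91; 0 0 0 0 0 0 91"
}}

```text
time_s: 18.02
ee_pos: [566.0, -26.6, 23.8]
ee_rot: [-180.0, 0.0, 83.6]
force: [-0.6, -0.0, -0.5]
gripper_width: 91.1
```

```bash
python3 - <<'E'
from h import *
s=state();print(s['ee_pos'],s['ee_rot'],s['force'],s['torque'],s['gripper_width'])
E
```

```text
[565.96267117 -26.56222783  23.75812646] [-1.79982465e+02  1.00264070e-02  8.35546717e+01] [-0.58383387 -0.04923833 -0.5267723 ] [-0.01884757 -0.0668681  -0.02652608] 91.10054412907455
```

Emit:
{"method": "arm_command", "body": {
  "deltas": "0 0 -45 0 0 0 91; 0 0 -45 0 0 0 91; 0 0 -45 0 0 0 91; 53 -1.3 0 0 0 0 91; 53 -1.3 0 0 0 0 91"
}}

```text
time_s: 18.65
ee_pos: [575.8, 79.8, 159.9]
ee_rot: [179.9, -0.0, 83.4]
force: [-0.1, -0.6, -0.2]
gripper_width: 90.9
```

Emit:
{"method": "arm_command", "body": {
  "deltas": "53 -1.3 0 0 0 0 91; 53 -1.3 0 0 0 0 91; 53 -1.3 0 0 0 0 91; 53 -1.3 0 0 0 0 91; 0 0 0 0 0 0 91"
}}

```text
time_s: 19.27
ee_pos: [593.7, 294.0, 158.2]
ee_rot: [-180.0, -0.0, 83.8]
force: [0.1, -0.9, 0.5]
gripper_width: 91.2
```

Emit:
{"method": "arm_command", "body": {
  "deltas": "0 0 0 0 0 0 91; 0 0 0 0 0 0 91"
}}

```text
time_s: 19.52
ee_pos: [594.0, 289.0, 158.9]
ee_rot: [-180.0, 0.0, 83.5]
force: [-0.6, -0.5, 0.1]
gripper_width: 91.1
```

```bash
python3 - <<'E'
from h import *
st=snap('wrist','w5.png');print(st['ee_pos'],st['ee_rot'],st['time_s'],st['gripper_width'])
import json;json.dump({k:np.array(v).tolist() for k,v in st.items()},open('w5.json','w'))
E
```

```text
[593.99580706 288.9853243  158.94942974] [-1.79987953e+02  3.73171766e-02  8.34722452e+01] 19.525 91.07391851856416
```

View pics/w5.png

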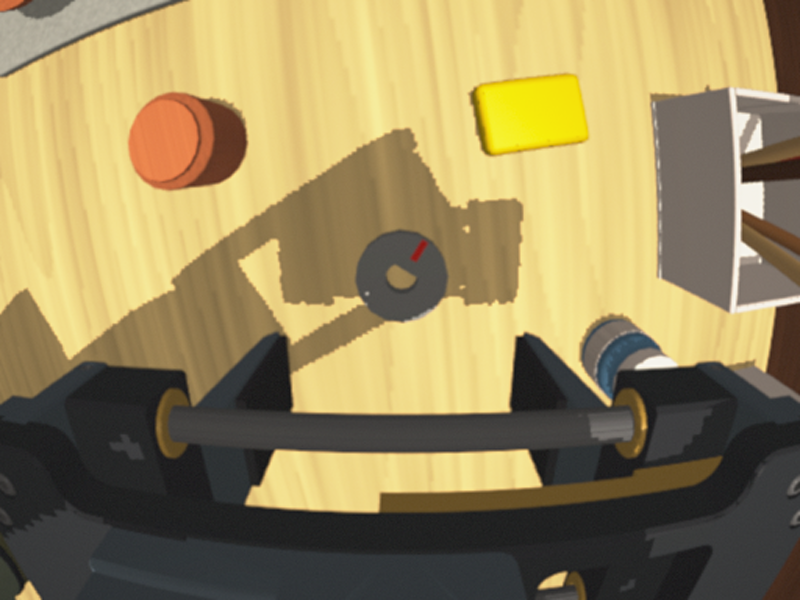

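Disc B is centred at (402,276) with its mark from (413,260) to (426,240). The cup top is at (170,140), and the sponge and jar are clear.

```bash
python3 - <<'E'
from h import *
import json;st=json.load(open('w5.json'))
g=lambda p,z:onz('wrist',(p[0]*.64,p[1]*.64),z,st)
c=g((402,276),14);ang=lambda a,b:np.degrees(np.arctan2(*(g(b,15)-g(a,15))[::-1]))
print(c,g((401,275.5),15),ang((413,260),(426,240)),ang((402,275),(419.5,250)))
for th in (139,140,141,142): print(th,delta(st,[*c,5],[180,0,th]))
print('cup top',g((165,140),75),'rim',g((195,142),37))
from scipy.spatial.transform import Rotation as R
th=np.radians(140);d=c-st['ee_pos'][:2];print('in rotated tool',d@[np.cos(th),np.sin(th)],d@[np.sin(th),-np.cos(th)])
E
```

```text
[595.67104279 295.54617304] [595.04540659 296.20998328] 51.27361940376402 49.26883467405183
139 (array([  6.80902946,   0.95087562, 153.9448311 ]), array([-2.91714643e-02,  2.85121576e-02, -5.55277565e+01]))
140 (array([  6.80902946,   0.95087562, 153.9448311 ]), array([-2.94617206e-02,  2.82973790e-02, -5.65277565e+01]))
141 (array([  6.80902946,   0.95087562, 153.9448311 ]), array([-2.97513021e-02,  2.80805103e-02, -5.75277564e+01]))
142 (array([  6.80902946,   0.95087562, 153.9448311 ]), array([-3.00402065e-02,  2.78615439e-02, -5.85277564e+01]))
cup top [468.51747386 408.67580311] rim [471.01411014 408.27601679]
in rotated tool 2.9339272646097867 6.1027224900760215
```

Emit:
{"method": "arm_command", "body": {
  "deltas": "6.5 1 20 0 0 -9.4 91; 0 0 20 0 0 -9.4 91; 0 0 20 0 0 -9.4 91; 0 0 20 0 0 -9.4 91; 0 0 20 0 0 -9.4 91",
  "force": 25
}}

```text
time_s: 20.2
ee_pos: [596.0, 295.5, 58.6]
ee_rot: [180.0, 0.0, 130.8]
force: [-0.5, -0.4, -0.3]
gripper_width: 91.2
```

Emit:
{"method": "arm_command", "body": {
  "deltas": "0 0 0 0 0 -9.4 91; 0 0 30 0 0 0 91; 0 0 24 0 0 0 91; 0 0 0 0 0 0 91; 0 0 0 0 0 0 91"
}}

```text
time_s: 20.82
ee_pos: [596.6, 296.4, 6.0]
ee_rot: [179.9, 0.0, 139.9]
force: [0.2, -0.5, 0.8]
gripper_width: 90.5
```

Emit:
{"method": "arm_command", "body": {
  "deltas": "0 0 0 0 0 0 60; 0 0 0 0 0 0 60; 0 0 0 0 0 0 60; 0 0 0 0 0 0 60; 0 0 0 0 0 0 60",
  "force": 30
}}

```text
time_s: 21.45
ee_pos: [595.8, 296.7, 5.4]
ee_rot: [180.0, 0.0, 140.0]
force: [-1.7, 0.0, 4.1]
gripper_width: 63.8
```

```bash
python3 - <<'E'
from h import *
s=state();print(s['ee_pos'],s['ee_rot'],s['force'],s['torque'],s['gripper_width'])
E
```

```text
[595.76819862 296.7377107    5.44513943] [1.79991779e+02 1.31985447e-02 1.39957513e+02] [-1.65485444  0.03970074  4.09568145] [-0.11206802  0.15529609 -0.04427295] 63.75222576808437
```

Emit:
{"method": "arm_command", "body": {
  "deltas": "0 0 -30 0 0 0 60; 0 0 -60 0 0 0 60; 0 0 -50 0 0 9 60; 0 0 0 0 0 9 60; 0 0 0 0 0 9 60"
}}

```text
time_s: 22.08
ee_pos: [595.9, 296.9, 145.4]
ee_rot: [179.9, -0.0, 112.7]
force: [0.3, -0.4, -0.0]
gripper_width: 63.6
```

Emit:
{"method": "arm_command", "body": {
  "deltas": "0 0 0 0 0 9 60; 0 0 0 0 0 9 60; 0 0 0 0 0 9 60; -46 -1 0 0 0 0 60; -46 -1 0 0 0 0 60"
}}

```text
time_s: 22.7
ee_pos: [586.9, 204.5, 144.1]
ee_rot: [-180.0, 0.0, 86.0]
force: [1.1, -0.8, 0.3]
gripper_width: 64.2
```

Emit:
{"method": "arm_command", "body": {
  "deltas": "-46 -1 0 0 0 0 60; -46 -1 0 0 0 0 60; -46 -1 0 0 0 0 60; -46 -1 0 0 0 0 60; -46 -1 0 0 0 0 60"
}}

```text
time_s: 23.32
ee_pos: [565.7, -25.4, 144.5]
ee_rot: [180.0, 0.0, 86.0]
force: [0.6, 0.8, -0.5]
gripper_width: 64.0
```

Emit:
{"method": "arm_command", "body": {
  "deltas": "-2 0 0 0 0 0 60; 0 0 0 0 0 0 60; 0 0 0 0 0 0 60; 0 0 0 0 0 0 60"
}}

```text
time_s: 23.82
ee_pos: [566.0, -24.9, 144.8]
ee_rot: [180.0, -0.0, 86.0]
force: [-0.6, 0.1, -1.1]
gripper_width: 63.4
```

```bash
python3 - <<'E'
from h import *
st=snap('wrist','w6.png',(130,60,400,262));print(st['ee_pos'],st['ee_rot'],st['time_s'],st['gripper_width'],st['force'])
import json;json.dump({k:np.array(v).tolist() for k,v in st.items()},open('w6.json','w'))
E
```

```text
[565.99831683 -24.91422432 144.84153091] [ 1.79999577e+02 -3.74864025e-03  8.60410973e+01] 23.825 63.389859331872536 [-0.59382381  0.09963755 -1.09433012]
```

View pics/w6.png

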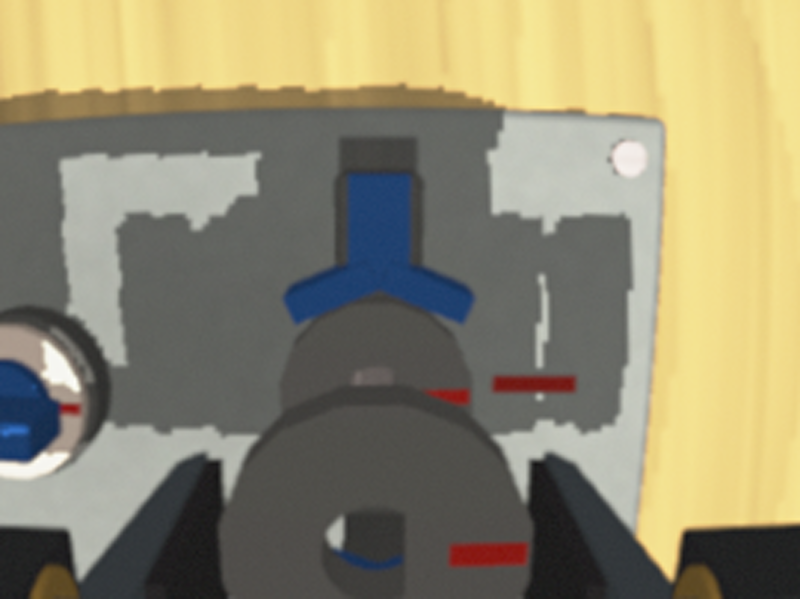

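The held disc's mark is aligned with the chuck's mark, and the first disc is seated on the shaft below. I'll insert.

Emit:
{"method": "arm_command", "body": {
  "deltas": "-1.5 0 30 0 0 0 60; 0 0 30 0 0 0 60; 0 0 4 0 0 0 60; 0 0 4 0 0 0 60; 0 0 4 0 0 0 60"
}}

```text
time_s: 24.5
ee_pos: [566.7, -27.3, 73.9]
ee_rot: [179.9, -0.0, 86.0]
force: [0.9, 1.3, -0.7]
gripper_width: 63.9
```

Emit:
{"method": "arm_command", "body": {
  "deltas": "0 0 3 0 0 0 60; 0 0 3 0 0 0 60; 0 0 0 0 0 0 60"
}}

```text
time_s: 24.88
ee_pos: [566.1, -26.9, 67.0]
ee_rot: [180.0, -0.1, 85.9]
force: [0.3, 5.3, -1.8]
gripper_width: 63.2
```

```bash
python3 - <<'E'
from h import *
s=state();print(s['ee_pos'],s['ee_rot'],s['force'],s['torque'],s['gripper_width'])
E
```

```text
[566.07544931 -26.93427632  66.96390476] [ 1.79960917e+02 -5.31983865e-02  8.59304428e+01] [ 0.25916764  5.25984348 -1.76238004] [ 0.79712362 -0.31689482  0.03854487] 63.207638693007425
```

Emit:
{"method": "arm_command", "body": {
  "deltas": "0.6 0 5 0 0 0 60; 0 0 6 0 0 0 60; 0 0 6 0 0 0 60; 0 0 5 0 0 0 60; 0 0 0 0 0 0 60"
}}

```text
time_s: 25.5
ee_pos: [565.8, -26.8, 44.2]
ee_rot: [-180.0, -0.0, 85.9]
force: [2.2, 3.8, -3.1]
gripper_width: 63.5
```

Emit:
{"method": "arm_command", "body": {
  "deltas": "0 0 2 0 0 0 60; 0 0 2 0 0 0 60; 0 0 0 0 0 0 60"
}}

```text
time_s: 25.88
ee_pos: [565.8, -26.8, 40.9]
ee_rot: [180.0, -0.0, 86.0]
force: [1.7, 4.1, -0.8]
gripper_width: 63.6
```

```bash
python3 - <<'E'
from h import *
s=state();print(s['ee_pos'],s['ee_rot'],s['force'],s['torque'],s['gripper_width'])
E
```

```text
[565.83294245 -26.80578726  40.87910955] [ 1.79992970e+02 -1.59959079e-03  8.59504954e+01] [ 1.73907888  4.09772893 -0.82288597] [ 0.77467514 -0.28140439  0.00186066] 63.57198071433885
```

Emit:
{"method": "arm_command", "body": {
  "deltas": "0 0 1 0 0 0 60; 0 0 0.7 0 0 0 60; 0 0 0 0 0 0 60"
}}

```text
time_s: 26.25
ee_pos: [565.9, -26.8, 40.4]
ee_rot: [180.0, -0.0, 85.9]
force: [-1.8, 4.1, 6.9]
gripper_width: 63.7
```

Emit:
{"method": "arm_command", "body": {
  "deltas": "0 0 0 0 0 0 80; 0 0 0 0 0 0 91; 0 0 0 0 0 0 91; 0 0 0 0 0 0 91; 0 0 -20 0 0 0 91"
}}

```text
time_s: 26.88
ee_pos: [564.5, -26.9, 58.0]
ee_rot: [-179.8, 0.0, 86.0]
force: [0.8, 0.3, -0.7]
gripper_width: 91.2
```

Emit:
{"method": "arm_command", "body": {
  "deltas": "0 0 -50 0 0 0 91; 0 0 -60 0 0 0 91; 48 -10 0 0 0 0 91; 48 -10 0 0 0 0 91; 48 -10 0 0 0 0 91"
}}

```text
time_s: 27.5
ee_pos: [545.8, 120.0, 169.4]
ee_rot: [180.0, 0.0, 85.9]
force: [1.4, -0.2, -0.5]
gripper_width: 90.9
```

Emit:
{"method": "arm_command", "body": {
  "deltas": "0 0 0 0 0 0 91; 0 0 0 0 0 0 91"
}}

```text
time_s: 27.75
ee_pos: [546.0, 118.5, 169.1]
ee_rot: [-180.0, 0.1, 86.0]
force: [0.6, -0.4, -0.7]
gripper_width: 91.1
```

```bash
python3 - <<'E'
from h import *
st=snap('wrist','w7.png');print(st['ee_pos'],st['ee_rot'],st['time_s'],st['gripper_width'],st['force'])
import json;json.dump({k:np.array(v).tolist() for k,v in st.items()},open('w7.json','w'))
a=cv2.imread('pics/w7.png')
snap('scene','s7.png'); b=cv2.imread('pics/s7.png')
snap('side','d7.png'); c=cv2.imread('pics/d7.png')
m=np.vstack([cv2.resize(a,(400,300)),cv2.resize(b,(400,300))]);n=np.vstack([cv2.resize(c,(400,300)),cv2.resize(c[250:400,300:500],(400,300))])
cv2.imwrite('pics/m7.png',np.hstack([m,n]))
E
```

```text
[545.99364138 118.49693291 169.09360818] [-1.79993832e+02  5.23055674e-02  8.59892530e+01] 27.75 91.12845332898802 [ 0.6034352  -0.44866013 -0.6674962 ]
```

View pics/m7.png

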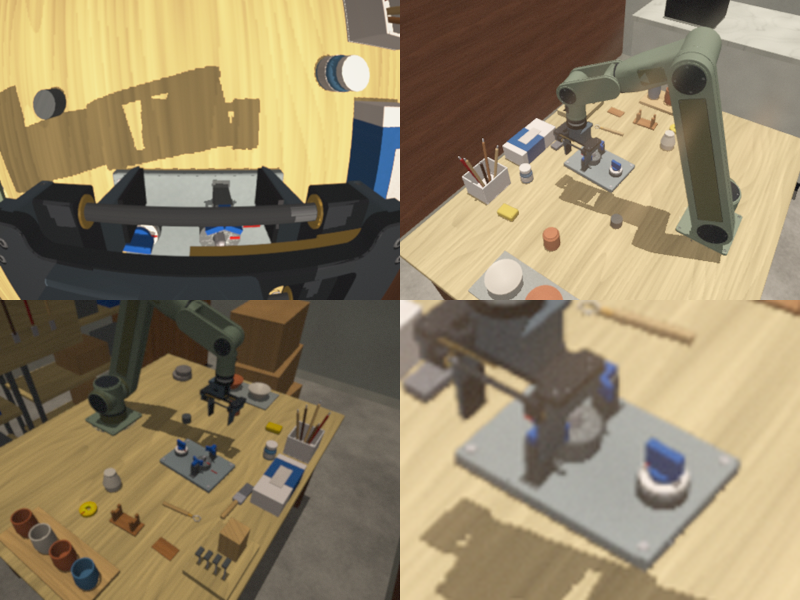

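No third disc is visible anywhere, so there are two, both seated. Next is the cup at about (469,409).

Emit:
{"method": "arm_command", "body": {
  "deltas": "47.5 -16.3 0 0 0 0 91; 47.5 -16.3 0 0 0 0 91; 47.5 -16.3 0 0 0 0 91; 47.5 -16.3 0 0 0 0 91; 47.5 -16.3 0 0 0 0 91"
}}

```text
time_s: 28.52
ee_pos: [481.8, 362.0, 169.2]
ee_rot: [180.0, 0.0, 85.8]
force: [1.1, 0.0, 0.9]
gripper_width: 90.9
```

Emit:
{"method": "arm_command", "body": {
  "deltas": "47.5 -16.3 0 0 0 0 91; 0 0 0 0 0 0 91; 0 0 0 0 0 0 91; 0 0 0 0 0 0 91"
}}

```text
time_s: 29.02
ee_pos: [469.3, 408.4, 169.2]
ee_rot: [180.0, 0.0, 85.8]
force: [-0.2, -0.2, 0.2]
gripper_width: 91.0
```

```bash
python3 - <<'E'
from h import *
st=snap('wrist','w8.png');print(st['ee_pos'],st['ee_rot'],st['time_s'],st['gripper_width'],st['force'])
import json;json.dump({k:np.array(v).tolist() for k,v in st.items()},open('w8.json','w'))
E
```

```text
[469.30741403 408.43916965 169.24922597] [1.79999393e+02 3.65822383e-02 8.58319080e+01] 29.025 91.00186393102705 [-0.21395554 -0.15611285  0.20133614]
```

View pics/w8.png

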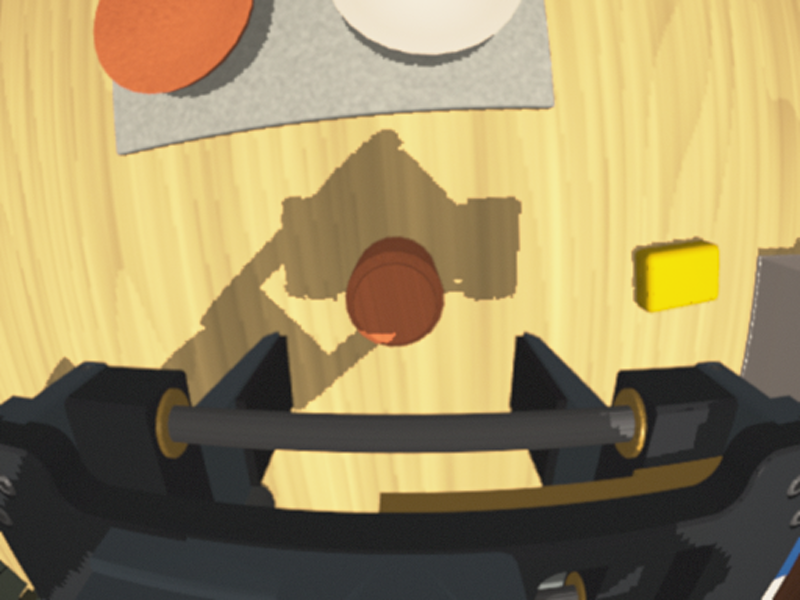

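The cup's top is centred near (396,303), close to the tool axis.

```bash
python3 - <<'E'
from h import *
import json;st=json.load(open('w8.json'))
g=lambda p,z:onz('wrist',(p[0]*.64,p[1]*.64),z,st).round(1)
print(g((346,300),62),g((443,300),62),g((396,346),65),g((396,237),0),g((397,300),75))
c=[469.3,409]
print(np.array(proj_wrist((469.3,408.4,75),st))/.64)
E
```

```text
[435.3 411.1] [495.7 406.7] [464.3 379.3] [468.1 439.2] [467.5 412.5]
[400.57949881 306.34379171]
```

Emit:
{"method": "arm_command", "body": {
  "deltas": "1 -3 40 0 0 0 91; 0 0 45 0 0 0 91; 0 0 45 0 0 0 91; 0 0 14 0 0 0 91; 0 0 0 0 0 0 91",
  "force": 15
}}

```text
time_s: 29.7
ee_pos: [466.0, 410.8, 25.2]
ee_rot: [-180.0, 0.0, 85.9]
force: [1.0, -0.2, 0.5]
gripper_width: 90.7
```

Emit:
{"method": "arm_command", "body": {
  "deltas": "0 0 0 0 0 0 56; 0 0 0 0 0 0 56; 0 0 0 0 0 0 56; 0 0 0 0 0 0 56; 0 0 0 0 0 0 56"
}}

```text
time_s: 30.32
ee_pos: [465.9, 411.6, 26.0]
ee_rot: [180.0, -0.0, 85.9]
force: [-0.9, -0.1, 5.3]
gripper_width: 59.2
```

```bash
python3 - <<'E'
from h import *
s=state();print(s['ee_pos'],s['ee_rot'],s['force'],s['torque'],s['gripper_width'])
E
```

```text
[465.87743291 411.59023016  25.98522769] [ 1.79962180e+02 -4.15057350e-02  8.59499153e+01] [-0.86287063 -0.13697468  5.3113938 ] [-0.11843677  0.1304783  -0.03770101] 59.22327456048893
```

Emit:
{"method": "arm_command", "body": {
  "deltas": "0 0 0 0 0 0 56; 0 0 0 0 0 0 56; 0 0 -10 0 0 0 56; 0 0 -20 0 0 0 56; 0 0 0 0 0 0 56",
  "force": 20
}}

```text
time_s: 30.95
ee_pos: [466.6, 412.0, 56.5]
ee_rot: [179.9, -0.1, 86.0]
force: [-0.6, 0.4, -1.9]
gripper_width: 59.5
```

```bash
python3 - <<'E'
from h import *
s=state();print(s['ee_pos'],s['ee_rot'],s['force'],s['torque'],s['gripper_width'])
snap('side','d9.png',(100,230,300,380),3);a=cv2.imread('pics/d9.png')
snap('wrist','w9.png');b=cv2.imread('pics/w9.png')
cv2.imwrite('pics/m9.png',np.vstack([cv2.resize(a,(400,300)),cv2.resize(b,(400,300))]))
E
```

```text
[466.55062087 411.9942762   56.52377112] [ 1.79863776e+02 -1.21365999e-01  8.59561009e+01] [-0.61775854  0.39105057 -1.93251454] [-0.02934692 -0.08038548 -0.0540176 ] 59.50573886107257
```

View pics/m9.png

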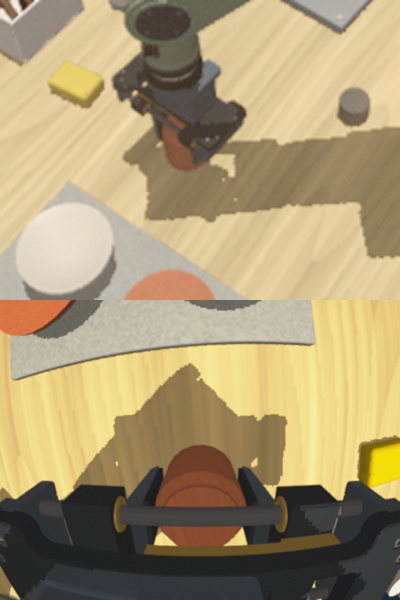

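The cup is held and lifted upright; the back of the rim is at (200,145) in the 400x300 wrist tile. I'll check the cup's offset in the grip.

```bash
python3 - <<'E'
from h import *
st=state()
im=cv2.imread('pics/w9.png');hsv=cv2.cvtColor(im,cv2.COLOR_BGR2HSV)
col=[im[y,400].tolist() for y in range(270,350,6)];print(col)
m=cv2.inRange(hsv,(0,90,30),(12,255,200));ys=np.where(m[200:420,400]>0)[0]+200;print(ys.min())
for x in (390,400,410):
    p=onz('wrist',(x*.64,ys.min()*.64),31,st);print(p, p[1]-31-st['ee_pos'][1])
E
```

```text
[[82, 127, 152], [83, 127, 153], [83, 127, 153], [77, 118, 146], [41, 61, 108], [39, 62, 108], [42, 62, 111], [41, 63, 110], [43, 64, 112], [40, 62, 109], [42, 62, 110], [41, 63, 110], [44, 68, 121], [49, 76, 137]]
291
[462.86765139 439.47033073] -2.5680402586128253
[467.18320185 439.16585115] -2.8725198374231127
[471.49849203 438.86295604] -3.175414956113457
```

Emit:
{"method": "arm_command", "body": {
  "deltas": "0 0 -35 0 0 0 56; 0 0 -35 0 0 0 56; 0 0 -25 0 0 0 56; -20 6 0 0 0 0 56; -40 12 0 0 0 0 56",
  "force": 25
}}

```text
time_s: 31.68
ee_pos: [478.6, 348.7, 148.1]
ee_rot: [-179.9, 0.1, 86.1]
force: [0.2, -0.3, -0.8]
gripper_width: 59.2
```

Emit:
{"method": "arm_command", "body": {
  "deltas": "-45 13.7 0 0 0 0 56; -45 13.7 0 0 0 0 56; -45 13.7 0 0 0 0 56; -45 13.7 0 0 0 0 56; -45 13.7 0 0 0 0 56"
}}

```text
time_s: 32.3
ee_pos: [530.3, 117.8, 147.9]
ee_rot: [-179.8, 0.1, 85.9]
force: [0.4, 1.0, -1.6]
gripper_width: 59.3
```

Emit:
{"method": "arm_command", "body": {
  "deltas": "-45 13.7 0 0 0 0 56; -45 13.7 0 0 0 0 56; -35 10.6 0 0 0 0 56; -18 5.3 0 0 0 0 56; 0 0 0 0 0 0 56"
}}

```text
time_s: 32.92
ee_pos: [564.0, -25.8, 149.0]
ee_rot: [-179.9, -0.0, 85.8]
force: [0.7, 0.2, -0.5]
gripper_width: 59.2
```

Emit:
{"method": "arm_command", "body": {
  "deltas": "0 0 0 0 0 0 56; 0 0 0 0 0 0 56"
}}

```text
time_s: 33.17
ee_pos: [564.6, -23.6, 150.2]
ee_rot: [-180.0, -0.0, 86.0]
force: [0.0, 0.8, -1.9]
gripper_width: 59.2
```

```bash
python3 - <<'E'
from h import *
s=state();print(s['ee_pos'],s['ee_rot'],s['force'],s['torque'],s['gripper_width'],delta(s,[566,-24.5,85],[180,0,86.2]))
E
```

```text
[564.63456836 -23.58941658 150.15276111] [-1.79980710e+02 -1.09149067e-02  8.60460361e+01] [ 0.00316631  0.78290361 -1.87667195] [-2.77152488e-06 -1.23049780e-01  1.75037208e-02] 59.16847898459892 (array([-0.82667444,  1.44690628, 65.15212136]), array([-0.01927563, -0.01094082, -0.15396204]))
```

Emit:
{"method": "arm_command", "body": {
  "deltas": "-0.5 1.5 10 0 0 0 56; 0 0 15 0 0 0 56; 0 0 15 0 0 0 56; 0 0 15 0 0 0 56; 0 0 12 0 0 0 56"
}}

```text
time_s: 33.8
ee_pos: [566.0, -25.4, 81.8]
ee_rot: [-179.9, 0.0, 85.9]
force: [-0.1, -0.2, -1.8]
gripper_width: 58.9
```

Emit:
{"method": "arm_command", "body": {
  "deltas": "0 0 3 0 0 0 56; 0 0 2 0 0 0 56; 0 0 1.5 0 0 0 56; 0 0 0 0 0 0 56"
}}

```text
time_s: 34.3
ee_pos: [566.6, -25.4, 77.1]
ee_rot: [180.0, 0.0, 85.9]
force: [0.3, -0.1, -0.7]
gripper_width: 59.1
```

```bash
python3 - <<'E'
from h import *
s=state();print(s['ee_pos'],s['ee_rot'],s['force'],s['torque'],s['gripper_width'])
E
```

```text
[566.58420287 -25.41306286  77.05727171] [1.79962913e+02 2.97427030e-03 8.59496006e+01] [ 0.29270171 -0.12136083 -0.69124929] [-0.00064726 -0.11653716 -0.0074059 ] 59.10420555045991
```

Emit:
{"method": "arm_command", "body": {
  "deltas": "0 0 1 0 0 0 56; 0 0 0.7 0 0 0 56; 0 0 0 0 0 0 56; 0 0 0 0 0 0 56"
}}

```text
time_s: 34.8
ee_pos: [566.7, -25.5, 76.0]
ee_rot: [179.9, 0.0, 86.0]
force: [-1.0, 0.4, 6.2]
gripper_width: 59.3
```

```bash
python3 - <<'E'
from h import *
s=state();print(s['ee_pos'],s['ee_rot'],s['force'],s['torque'],s['gripper_width'])
snap('wrist','w10.png',(130,60,400,262))
E
```

```text
[566.70847961 -25.46688206  76.01723071] [1.79933303e+02 8.42285085e-03 8.59504881e+01] [-0.95652347  0.40537754  6.21614594] [-0.00135577  0.25177212 -0.07006061] 59.26473043511708
```

View pics/w10.png

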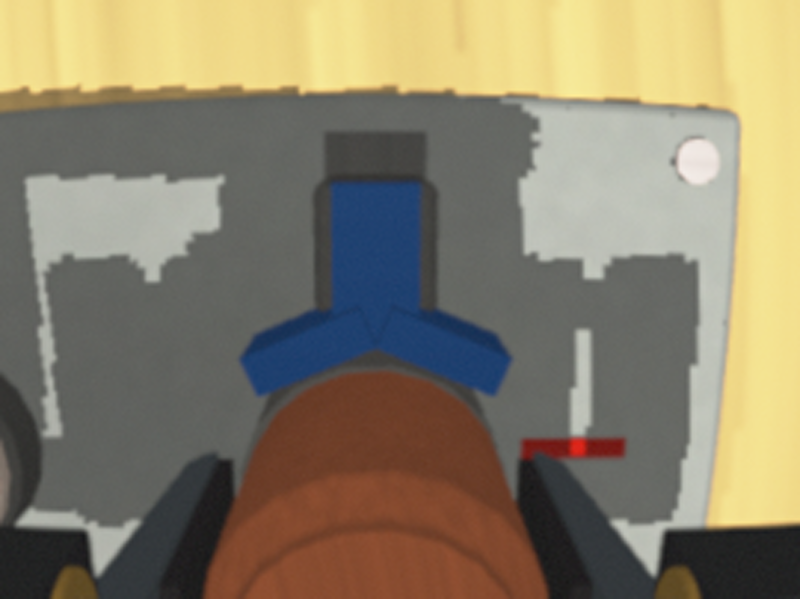

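The cup stands centred on the top disc, with a contact force of about 6 N. I'll release it and go to the knob, whose bar is at 173°.

Emit:
{"method": "arm_command", "body": {
  "deltas": "0 0 0 0 0 0 62; 0 0 0 0 0 0 70; 0 0 0 0 0 0 91; 0 0 0 0 0 0 91; 0 0 0 0 0 0 91"
}}

```text
time_s: 35.48
ee_pos: [566.4, -25.4, 75.0]
ee_rot: [-180.0, 0.0, 86.0]
force: [0.4, -0.2, -0.5]
gripper_width: 91.1
```

Emit:
{"method": "arm_command", "body": {
  "deltas": "0 0 -15 0 0 0 91; 0 0 -30 0 0 0 91; 0 0 -45 0 0 0 91; -0.5 -40 0 0 0 0 91; -0.5 -43 0 0 0 0 91"
}}

```text
time_s: 36.1
ee_pos: [483.4, -20.6, 166.6]
ee_rot: [179.8, 0.0, 86.0]
force: [0.6, 0.1, -0.2]
gripper_width: 91.1
```

Emit:
{"method": "arm_command", "body": {
  "deltas": "-0.5 -43 0 0 0 0 91; 0 0 0 0 0 -9.7 91; 0 0 0 0 0 -9.7 91; 0 0 0 0 0 -9.7 91; 0 0 0 0 0 -9.7 91"
}}

```text
time_s: 36.72
ee_pos: [440.9, -18.0, 166.2]
ee_rot: [179.9, 0.1, 125.1]
force: [0.6, 1.0, -0.3]
gripper_width: 91.1
```

Emit:
{"method": "arm_command", "body": {
  "deltas": "0 0 0 0 0 -9.7 91; 0 0 0 0 0 -9.7 91; 0 0 0 0 0 -9.7 91; 0 0 0 0 0 -9.7 91; 0 0 0 0 0 -9.7 91"
}}

```text
time_s: 37.35
ee_pos: [440.9, -18.0, 166.2]
ee_rot: [-180.0, 0.1, 173.6]
force: [-0.2, 0.4, -0.5]
gripper_width: 90.9
```

```bash
python3 - <<'E'
from h import *
s=state();print(s['ee_pos'],s['ee_rot'],s['force'],s['gripper_width'],delta(s,[440.3,-18.1,61],[180,0,173.2]))
E
```

```text
[440.93178713 -18.02221878 166.16181517] [-1.79999733e+02  9.74343939e-02  1.73572173e+02] [-0.17127801  0.39849182 -0.47941509] 90.91704349110748 (array([  0.79793982,  -0.1475318 , 105.16061097]), array([4.94673591e-05, 9.74349184e-02, 3.72172781e-01]))
```

Emit:
{"method": "arm_command", "body": {
  "deltas": "1 0 30 0 0 0 91; 0 0 40 0 0 0 91; 0 0 35 0 0 0 60; 0 0 0 0 0 0 40; 0 0 0 0 0 0 10",
  "force": 15
}}

```text
time_s: 37.98
ee_pos: [441.0, -18.0, 61.5]
ee_rot: [180.0, 0.2, 173.3]
force: [0.3, 0.0, -0.5]
gripper_width: 63.7
```

Emit:
{"method": "arm_command", "body": {
  "deltas": "0 0 0 0 0 0 10; 0 0 0 0 0 0 10; 0 0 0 0 0 0 10; 0 0 0 0 0 0 10; 0 0 0 0 0 0 10"
}}

```text
time_s: 38.6
ee_pos: [439.6, -17.9, 60.0]
ee_rot: [-180.0, 0.0, 173.3]
force: [0.0, 0.5, -0.6]
gripper_width: 14.1
```

Emit:
{"method": "arm_command", "body": {
  "deltas": "0 0 0 0 0 0 10; 0 0 0 0 0 0 10; 0 0 0 0 0 0 10",
  "force": 40
}}

```text
time_s: 38.98
ee_pos: [439.6, -18.1, 60.0]
ee_rot: [-180.0, -0.0, 173.3]
force: [-0.5, -2.2, 1.5]
gripper_width: 12.7
```

```bash
python3 - <<'E'
from h import *
s=state();print(s['ee_pos'],s['ee_rot'],s['force'],s['torque'],s['gripper_width'],s['qpos'][5])
E
```

```text
[439.59967165 -18.05653621  60.04441612] [-1.79978497e+02 -2.79143806e-03  1.73259060e+02] [-0.47209212 -2.16756063  1.46555907] [-0.24985931 -0.05864916 -0.05698553] 12.747287825157478 -87.07121851515817
```

Emit:
{"method": "arm_command", "body": {
  "deltas": "0 0 0 0 0 8 10; 0 0 0 0 0 8 10; 0 0 0 0 0 8 10; 0 0 0 0 0 8 10; 0 0 0 0 0 8 10"
}}

```text
time_s: 39.6
ee_pos: [440.3, -16.8, 60.1]
ee_rot: [179.9, -0.0, 132.9]
force: [2.0, 5.3, -1.8]
gripper_width: 13.1
```

Emit:
{"method": "arm_command", "body": {
  "deltas": "0 0 0 0 0 8 10; 0 0 0 0 0 8 10; 0 0 0 0 0 8 10; 0 0 0 0 0 8 10; 0 0 0 0 0 8 10"
}}

```text
time_s: 40.22
ee_pos: [441.7, -16.2, 60.1]
ee_rot: [179.7, -0.2, 92.9]
force: [4.6, 7.2, -3.2]
gripper_width: 12.7
```

```bash
python3 - <<'E'
from h import *
s=state();print(s['ee_pos'],s['ee_rot'],s['force'],s['torque'],s['gripper_width'],s['qpos'][5])
E
```

```text
[441.73544956 -16.22598848  60.13084184] [ 1.79732034e+02 -1.64406792e-01  9.28927272e+01] [ 4.59346185  7.1644209  -3.22879104] [ 1.20523961 -0.93622322  0.11029079] 12.665636851057144 -6.830569436334595
```

Emit:
{"method": "arm_command", "body": {
  "deltas": "1 0 0 0 0 8 10; 0 0 0 0 0 8 10; 0 0 0 0 0 8 10; 0 0 0 0 0 8 10; 0 0 0 0 0 4 10"
}}

```text
time_s: 40.85
ee_pos: [443.1, -16.5, 60.1]
ee_rot: [179.7, -0.3, 57.1]
force: [6.9, 2.2, -7.2]
gripper_width: 13.2
```

```bash
python3 - <<'E'
from h import *
s=state();print(s['ee_pos'],s['ee_rot'],s['force'],s['torque'],s['gripper_width'],s['qpos'][5])
E
```

```text
[443.07408557 -16.49015902  60.14599913] [179.66883272  -0.25391033  57.08777703] [ 6.88464353  2.19543855 -7.22193829] [ 0.22687018 -1.28512264  0.14538185] 13.19213458509312 29.18950656172206
```

Emit:
{"method": "arm_command", "body": {
  "deltas": "0 0 0 0 0 6 10; 0 0 0 0 0 5 10"
}}

```text
time_s: 41.1
ee_pos: [443.4, -16.8, 60.2]
ee_rot: [179.7, -0.3, 46.1]
force: [7.5, 0.5, -8.5]
gripper_width: 12.9
```

```bash
python3 - <<'E'
from h import *
s=state();print(s['ee_pos'],s['ee_rot'],s['force'],s['torque'],s['gripper_width'],s['qpos'][5])
snap('side','d11.png',(190,160,320,260),4)
E
```

```text
[443.42966908 -16.7567332   60.17414723] [179.6701073   -0.32069597  46.09076731] [ 7.51879577  0.53541111 -8.48323257] [ 0.02125185 -1.39130376  0.10781167] 12.925674258688378 40.204822291771045
```

Emit:
{"method": "arm_command", "body": {
  "deltas": "0 0 0 0 0 4 10; 0 0 0 0 0 4 10"
}}

```text
time_s: 41.4
ee_pos: [443.6, -17.0, 60.2]
ee_rot: [179.7, -0.4, 38.2]
force: [8.0, -0.4, -7.9]
gripper_width: 12.6
```

```bash
python3 - <<'E'
from h import *
s=state();print(s['ee_pos'],s['ee_rot'],s['force'],s['torque'],s['gripper_width'],s['qpos'][5])
E
```

```text
[443.60011441 -16.99732918  60.15138007] [179.68656573  -0.36106528  38.15261504] [ 7.98520855 -0.41458436 -7.92397706] [-0.13251755 -1.4733609   0.2418518 ] 12.64951696804307 48.156682914459374
```

Emit:
{"method": "arm_command", "body": {
  "deltas": "0 0 0 0 0 4 10; 0 0 0 0 0 4 10"
}}

```text
time_s: 41.65
ee_pos: [443.8, -17.2, 60.2]
ee_rot: [179.7, -0.4, 30.2]
force: [9.1, -1.1, -9.0]
gripper_width: 13.1
```

```bash
python3 - <<'E'
from h import *
s=state();print(s['ee_pos'],s['ee_rot'],s['force'],s['torque'],s['gripper_width'],s['qpos'][5])
E
```

```text
[443.76260116 -17.22319003  60.16432524] [179.69896557  -0.39849915  30.20844676] [ 9.11788947 -1.11888989 -9.00165582] [-0.34891691 -1.48413591  0.30412449] 13.113109301090327 56.1351121975627
```

Emit:
{"method": "arm_command", "body": {
  "deltas": "0 0 0 0 0 4 10; 0 0 0 0 0 4 10"
}}

```text
time_s: 41.9
ee_pos: [443.9, -17.5, 60.2]
ee_rot: [179.7, -0.4, 22.2]
force: [9.2, -2.5, -8.5]
gripper_width: 12.6
```

```bash
python3 - <<'E'
from h import *
s=state();print(s['ee_pos'],s['ee_rot'],s['force'],s['torque'],s['gripper_width'],s['qpos'][5])
snap('wrist','w11.png')
snap('side','d11.png',(190,160,320,260),4)
a=cv2.imread('pics/w11.png');b=cv2.imread('pics/d11.png')
cv2.imwrite('pics/m11.png',np.hstack([cv2.resize(a,(400,300)),cv2.resize(b,(390,300))]))
E
```

```text
[443.93166174 -17.50189474  60.1680214 ] [179.72147804  -0.44258888  22.22739283] [ 9.17753682 -2.51279966 -8.45906635] [-0.51699527 -1.5514953   0.30353614] 12.639591108893775 64.13371458624988
```

View pics/m11.png

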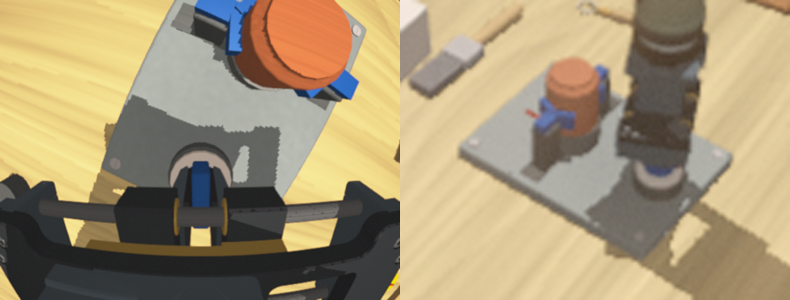

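The torque has levelled off at 0.30 N m, so the clutch is slipping, and the picture shows both jaws on the upright cup. I'll turn 16° more, which puts the slip at about 0.5-0.65 rad, then release.

Emit:
{"method": "arm_command", "body": {
  "deltas": "0 0 0 0 0 4 10; 0 0 0 0 0 4 10; 0 0 0 0 0 4 10; 0 0 0 0 0 4 10; 0 0 0 0 0 0 10"
}}

```text
time_s: 42.62
ee_pos: [444.1, -18.1, 60.2]
ee_rot: [179.8, -0.5, 6.3]
force: [8.5, -4.1, -10.3]
gripper_width: 12.6
```

```bash
python3 - <<'E'
from h import *
s=state();print(s['ee_pos'],s['ee_rot'],s['force'],s['torque'],s['gripper_width'],s['qpos'][5])
E
```

```text
[444.05788333 -18.07632965  60.17615443] [179.79499166  -0.51009049   6.3401743 ] [  8.47369568  -4.08011427 -10.27561199] [-1.05065245 -1.50577118  0.13822494] 12.605990578656678 80.04656888237544
```

Emit:
{"method": "arm_command", "body": {
  "deltas": "0 0 0 0 0 0 20; 0 0 0 0 0 0 50; 0 0 0 0 0 0 91; 0 0 0 0 0 0 91; 0 0 0 0 0 0 91"
}}

```text
time_s: 43.25
ee_pos: [439.5, -16.8, 60.0]
ee_rot: [180.0, 0.0, 6.3]
force: [-0.6, 0.0, 0.2]
gripper_width: 57.0
```

Emit:
{"method": "arm_command", "body": {
  "deltas": "0 0 -15 0 0 0 91; 0 0 -40 0 0 0 91; 0 0 -50 0 0 0 91; 0 0 0 0 0 0 91"
}}

```text
time_s: 43.75
ee_pos: [442.2, -17.0, 168.6]
ee_rot: [179.9, -0.5, 6.3]
force: [-1.1, 0.1, 0.6]
gripper_width: 91.2
```

```bash
python3 - <<'E'
from h import *
s=state();print(s['ee_pos'],s['ee_rot'],s['force'],s['torque'],s['gripper_width'],s['qpos'])
E
```

```text
[442.2415424  -17.02878699 168.58546235] [179.91055185  -0.50362309   6.25296701] [-1.09220669  0.06700844  0.59877917] [ 0.00354626 -0.00508623 -0.02774011] 91.17398576533006 [-3.69325006e+00  8.29033973e+00  1.10300274e+02 -1.27877703e-03
  6.08978828e+01  8.00547930e+01]
```

Emit:
{"method": "arm_command", "body": {
  "deltas": "17.6 47 0 0 0 0 91; 17.6 47 0 0 0 0 91; 17.6 47 0 0 0 0 91; 17.6 47 0 0 0 0 91; 17.6 47 0 0 0 0 91"
}}

```text
time_s: 44.38
ee_pos: [552.6, -242.1, 163.5]
ee_rot: [-179.9, 0.1, 6.2]
force: [0.3, 0.1, 0.6]
gripper_width: 90.9
```

Emit:
{"method": "arm_command", "body": {
  "deltas": "17.6 47 0 0 0 0 91; 17.6 47 0 0 0 0 91; 0 0 0 0 0 0 91; 0 0 0 0 0 0 91; 0 0 0 0 0 0 91"
}}

```text
time_s: 45.0
ee_pos: [597.3, -329.1, 164.8]
ee_rot: [-179.9, 0.1, 6.3]
force: [-0.6, -0.7, -0.7]
gripper_width: 90.8
```

```bash
python3 - <<'E'
from h import *
st=snap('wrist','w12.png');print(st['ee_pos'],st['ee_rot'],st['time_s'],st['gripper_width'],st['force'])
import json;json.dump({k:np.array(v).tolist() for k,v in st.items()},open('w12.json','w'))
E
```

```text
[ 597.25823969 -329.11679699  164.83421734] [-1.79946964e+02  5.45757853e-02  6.30976557e+00] 45.0 90.83130110775127 [-0.58588808 -0.67805915 -0.66100399]
```

View pics/w12.png

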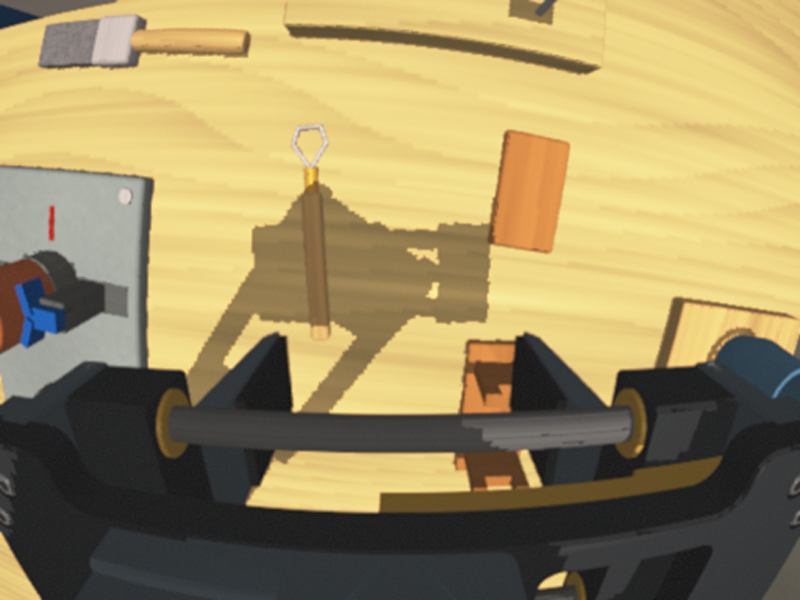

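The trimmer handle runs from (312,188) to (320,328), with the loop up at +x. The rest is at (490,345)-(505,490) behind the finger, and the kidney is clear at (530,190).

```bash
python3 - <<'E'
from h import *
import json;st=json.load(open('w12.json'))
g=lambda p,z:onz('wrist',(p[0]*.64,p[1]*.64),z,st)
a,b=g((312.5,188),14),g((320,327),14);b2=g((320.5,338),0)
print(a,b,b2,np.linalg.norm(a-b),np.degrees(np.arctan2(*(a-b)[::-1])))
c=(a+b)/2;print(c,delta(st,[*c,3],[180,0,6]))
print('rest corner',g((467,342),10),g((516,343),10))
E
```

```text
[ 658.08089877 -260.47136751] [ 557.26557714 -273.04194192] [ 543.03202846 -271.88094165] 101.59600590184382 7.1074779744802825
[ 607.67323796 -266.75665472] (array([ 17.35966204, -60.68791785, 161.87400099]), array([-0.05288881,  0.05471902,  0.30974026]))
rest corner [ 556.08151385 -383.65074616] [ 559.03730333 -421.90154549]
```

I'll look straight down over the rest first, to get the notch line.

Emit:
{"method": "arm_command", "body": {
  "deltas": "-36 25 0 0 0 2.3 91; -36 25 0 0 0 0 91; -36 25 0 0 0 0 91; 0 0 0 0 0 0 91; 0 0 0 0 0 0 91"
}}

```text
time_s: 45.68
ee_pos: [496.8, -413.3, 165.6]
ee_rot: [180.0, -0.1, 4.0]
force: [-0.2, 0.6, -0.5]
gripper_width: 90.9
```

Emit:
{"method": "arm_command", "body": {
  "deltas": "0 0 0 0 0 0 91; 0 0 0 0 0 0 91"
}}

```text
time_s: 45.92
ee_pos: [497.2, -413.3, 165.0]
ee_rot: [-180.0, -0.0, 4.0]
force: [-0.3, -0.5, -0.2]
gripper_width: 90.8
```

```bash
python3 - <<'E'
from h import *
st=snap('wrist','w13.png',(190,100,330,270));print(st['ee_pos'],st['ee_rot'],st['time_s'],st['gripper_width'],st['force'])
import json;json.dump({k:np.array(v).tolist() for k,v in st.items()},open('w13.json','w'))
E
```

```text
[ 497.19493479 -413.33867441  165.03780399] [-1.79999646e+02 -6.71853952e-03  4.03712806e+00] 45.925 90.78921967088922 [-0.33210095 -0.47216357 -0.22301713]
```

View pics/w13.png

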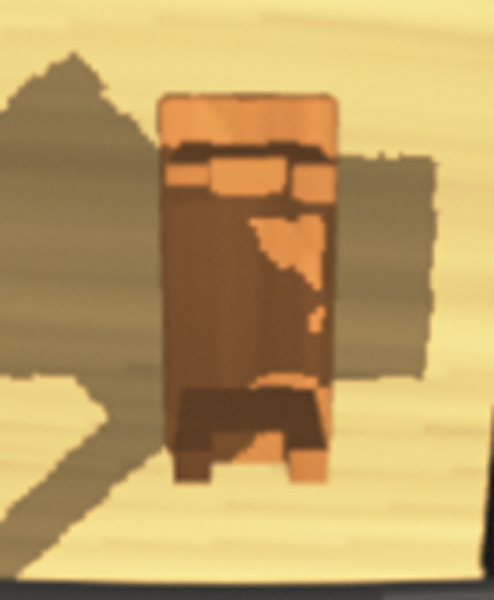

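The far post's cheek tops have inner edges at (210,178) and (292,180), and the near post's at (212,467) and (290,467).

```bash
python3 - <<'E'
from h import *
import json;st=json.load(open('w13.json'));k=600/170
g=lambda p,z:onz('wrist',(190+p[0]/k,100+p[1]/k),z,st)
f,n=(g((210,176),64)+g((292,178),64))/2,(g((212,467),64)+g((290,467),64))/2
print('notchwidth',np.linalg.norm(g((210,178),64)-g((292,178),64)))
d=f-n;print(f,n,np.linalg.norm(d),np.degrees(np.arctan2(d[1],d[0])),(f+n)/2)
print(g((162,96),10),g((335,97),10))
c=(f+n)/2
st=state();print('to trimmer',delta(st,[602.5,-267.2,3],[180,0,7.5]))
E
```

```text
notchwidth 21.362564140941394
[ 539.01197941 -414.37240844] [ 457.48639947 -420.50288007] 81.75575128135075 4.300372120481038 [ 498.24918944 -417.43764425]
[ 555.05602142 -386.53392034] [ 558.62336021 -439.86077245]
to trimmer (array([ 115.40594785, -138.49814998,  162.00654336]), array([-8.01031569e-04, -2.85607125e-03, -3.47436034e+00]))
```

Emit:
{"method": "arm_command", "body": {
  "deltas": "28.8 -34.6 0 0 0 0 91; 28.8 -34.6 0 0 0 0 91; 28.8 -34.6 0 0 0 0 91; 28.8 -34.6 0 0 0 -3.5 91; 0 0 40 0 0 0 91",
  "force": 15
}}

```text
time_s: 46.6
ee_pos: [606.4, -265.9, 127.9]
ee_rot: [179.8, -0.5, 7.7]
force: [-0.0, 0.4, -1.3]
gripper_width: 90.9
```

Emit:
{"method": "arm_command", "body": {
  "deltas": "0 0 45 0 0 0 80; 0 0 45 0 0 0 60; 0 0 20 0 0 0 50; 0 0 11 0 0 0 40; 0 0 0 0 0 0 40"
}}

```text
time_s: 47.22
ee_pos: [601.9, -267.9, 3.7]
ee_rot: [-180.0, 0.0, 7.5]
force: [-0.8, -0.1, 0.8]
gripper_width: 43.7
```

Emit:
{"method": "arm_command", "body": {
  "deltas": "0 0 0 0 0 0 10; 0 0 0 0 0 0 10; 0 0 0 0 0 0 10; 0 0 0 0 0 0 10; 0 0 0 0 0 0 10"
}}

```text
time_s: 47.85
ee_pos: [602.2, -268.3, 4.8]
ee_rot: [180.0, -0.1, 7.4]
force: [-0.7, 0.6, 5.2]
gripper_width: 13.9
```

```bash
python3 - <<'E'
from h import *
s=state();print(s['ee_pos'],s['ee_rot'],s['force'],s['torque'],s['gripper_width'])
E
```

```text
[ 602.17009864 -268.25690245    4.83974828] [ 1.79967002e+02 -5.62970981e-02  7.44927890e+00] [-0.68999682  0.56602799  5.15336882] [ 0.15936147  0.11870833 -0.0042084 ] 13.875114969767628
```

Emit:
{"method": "arm_command", "body": {
  "deltas": "0 0 -20 0 0 0 10; 0 0 -40 0 0 0 10; 0 0 -45 0 0 3.1 10; -28.7 35.3 0 0 0 0 10; -28.7 35.3 0 0 0 0 10",
  "force": 25
}}

```text
time_s: 48.48
ee_pos: [549.6, -343.4, 109.4]
ee_rot: [179.9, -0.0, 4.4]
force: [0.4, -0.5, -0.5]
gripper_width: 13.9
```

Emit:
{"method": "arm_command", "body": {
  "deltas": "-28.7 35.3 0 0 0 0 10; -28.7 35.3 0 0 0 0 10; 0 0 0 0 0 0 10; 0 0 0 0 0 0 10; 0 0 0 0 0 0 10"
}}

```text
time_s: 49.1
ee_pos: [498.7, -416.6, 108.9]
ee_rot: [-180.0, 0.0, 4.4]
force: [0.6, -0.0, -1.0]
gripper_width: 13.4
```

```bash
python3 - <<'E'
from h import *
s=state();print(s['ee_pos'],s['ee_rot'],s['force'],s['torque'],s['gripper_width'],delta(s,[498.2,-417.6,56],[180,0,4.3]))
E
```

```text
[ 498.73723012 -416.56905579  108.87054826] [-1.79978134e+02  3.05210739e-03  4.43532714e+00] [ 0.58985983 -0.02084592 -0.95969001] [ 0.00514046 -0.01131389  0.01389209] 13.391978153924443 (array([-0.61253168,  1.00648762, 52.87020071]), array([-0.02186209,  0.00307793,  0.13532656]))
```

Emit:
{"method": "arm_command", "body": {
  "deltas": "-0.5 1 20 0 0 0 10; 0 0 15 0 0 0 10; 0 0 6 0 0 0 10; 0 0 4 0 0 0 10; 0 0 0 0 0 0 10"
}}

```text
time_s: 49.72
ee_pos: [497.8, -418.7, 64.1]
ee_rot: [180.0, -0.0, 4.4]
force: [0.6, 0.1, -0.4]
gripper_width: 13.4
```

Emit:
{"method": "arm_command", "body": {
  "deltas": "0 0 3 0 0 0 10; 0 0 3 0 0 0 10; 0 0 1.5 0 0 0 10; 0 0 0 0 0 0 10"
}}

```text
time_s: 50.22
ee_pos: [497.5, -418.6, 56.4]
ee_rot: [-180.0, 0.0, 4.3]
force: [-0.1, -0.0, -0.1]
gripper_width: 13.6
```

```bash
python3 - <<'E'
from h import *
s=state();print(s['ee_pos'],s['ee_rot'],s['force'],s['torque'],s['gripper_width'])
E
```

```text
[ 497.54006895 -418.63543812   56.42548489] [-1.79993301e+02  9.75133934e-03  4.34783563e+00] [-0.14869469 -0.00745315 -0.07653161] [ 0.01338771 -0.00212504  0.00545303] 13.595203681066069
```

In the notches with no side force. I'll lower until it touches, release and back off.

Emit:
{"method": "arm_command", "body": {
  "deltas": "0 0 1 0 0 0 10; 0 0 1 0 0 0 10; 0 0 0 0 0 0 10; 0 0 0 0 0 0 10"
}}

```text
time_s: 50.72
ee_pos: [497.7, -418.7, 54.8]
ee_rot: [180.0, -0.0, 4.4]
force: [-1.0, -0.4, 1.7]
gripper_width: 13.7
```

Emit:
{"method": "arm_command", "body": {
  "deltas": "0 0 0 0 0 0 20; 0 0 0 0 0 0 40; 0 0 0 0 0 0 60; 0 0 0 0 0 0 60; 0 0 0 0 0 0 60"
}}

```text
time_s: 51.35
ee_pos: [497.6, -418.7, 54.5]
ee_rot: [180.0, 0.0, 4.4]
force: [0.1, -0.8, -0.1]
gripper_width: 57.2
```

Emit:
{"method": "arm_command", "body": {
  "deltas": "0 0 -10 0 0 0 60; 0 0 -30 0 0 0 60; 0 0 -50 0 0 0 60; 0 0 -30 0 0 0 60; -60 0 0 0 0 0 60"
}}

```text
time_s: 51.98
ee_pos: [441.5, -424.9, 178.4]
ee_rot: [179.6, -0.4, 4.6]
force: [-0.9, 0.3, -0.2]
gripper_width: 59.5
```

Emit:
{"method": "arm_command", "body": {
  "deltas": "-60 20 0 0 0 0 60; -40 30 0 0 0 0 60; 0 0 0 0 0 0 60; 0 0 0 0 0 0 60; 0 0 0 0 0 0 60"
}}

```text
time_s: 52.6
ee_pos: [343.6, -479.7, 174.7]
ee_rot: [180.0, -0.0, 4.4]
force: [0.3, -0.0, 0.0]
gripper_width: 60.0
```

```bash
python3 - <<'E'
from h import *
s=state();print(s['ee_pos'],s['force'],s['time_s'])
snap('scene','s14.png',(120,130,380,330),3);snap('side','d14.png',(190,110,350,270),3);snap('wrist','w14.png')
a=cv2.imread('pics/s14.png');b=cv2.imread('pics/d14.png');w=cv2.imread('pics/w14.png')
top=np.hstack([cv2.resize(a,(468,360)),cv2.resize(b,(332,360))])
bot=np.hstack([cv2.resize(w,(320,240)),cv2.resize(b[150:330,90:420],(480,240))])
cv2.imwrite('pics/m14.png',np.vstack([top,bot]))
E
```

```text
[ 343.63412366 -479.6928571   174.72233803] [ 0.26915328 -0.0022112   0.03332393] 52.6
```

View pics/m14.png

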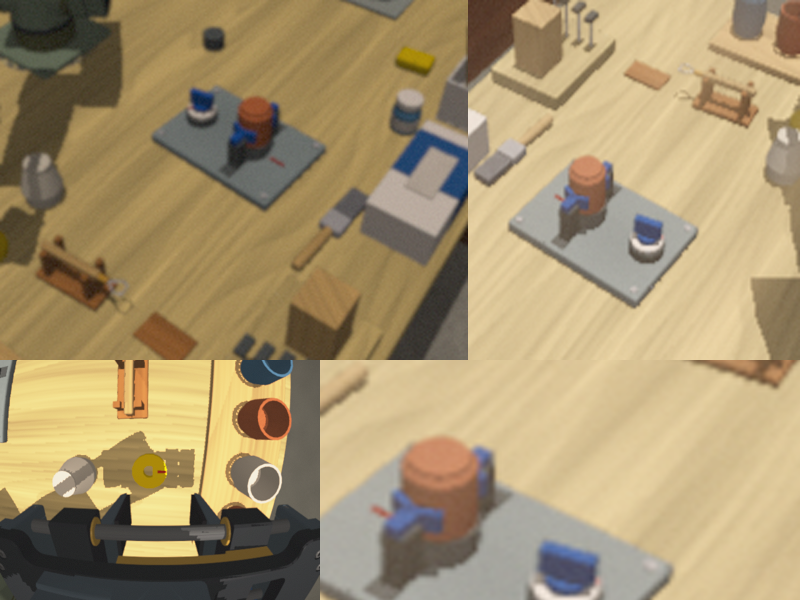

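The final views show the cup upright between both jaws on the two discs, the trimmer in both notches, and the bystanders in place. Handing in.

```bash
python3 -c "
from workcell import *
print(job_done())"
```

```text
the job is handed in; nothing more can be done
None
```

I completed every step and handed the job in at about 53 s of the 210 s. There were two grey discs on the bench; I saw no third in any view.

1. **Jaws opened:** I wound the knob anticlockwise to its hard stop, about 90° of turn, which puts the screw near 0.
2. **Discs:** both went down the shaft and met the plate and then the first disc with contact forces of about 12 N and 7 N. The gripper heights matched them being fully seated.
3. **Cup:** it came down on the top disc with about 6 N of contact at the expected height, and looked centred.
4. **Knob:** I turned it clockwise until the torque levelled off at 0.30 N m, then another 16°. I estimate 0.4–0.7 rad of slip from the turn angle and torque; I did not measure it against the red pointer.
5. **Trimmer:** it lies in both notches, lowered with no side force.

The last pictures show the cup upright between both jaws, the trimmer in the rest, and the bystanders I could see where they started. The brush at the back of the bench was not checked. The jaws' contact force on the cup could not be read directly. The one odd reading was the gripper closing to 59 mm on the 62 mm cup, which caused no trouble. No check failed.

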